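# Clamp a model beam in the glue press by its ball knob

## Task

Put the laminated wooden beam into the little glue press: lay it in the channel of the bed and slide it under the pad until its end is against the end stop. Then turn the smooth ball knob on top clockwise (seen from above) until you feel the sprung pad bearing on the beam with about 12 N (about three quarters of a radian of turning past first touch), let go, and leave it clamped. Never load the bed or its stop with more than 28 N, and do not disturb the jars, the bottle and the tape standing round about.

Things in the scene. Friction and masses are not known exactly. Their poses are not given: they have to be found in the camera images.
- beam_mid (a point): Centre of the loose laminated wooden beam, a plain bar 220 x 30 x 24 mm (length along its x axis, width along y, height along z), 0.06 to 0.1 kg, lying flat on the bench at the start. Either end may go in first.
- press: Small grey C-shaped bench press, fixed. Origin on the bench under the screw axis, z up. Its throat is open toward its own -x, from where the beam goes in along the press's x axis. The column stands from x = +55 to +87 mm and carries an overarm whose top is at z = 110 mm, open overhead.
- beam_home (a point): Where the beam's centre lies when it is home: at x = -80, y = 0, z = 27 mm of the press's frame, same axes as the press. The beam's -x end then sticks out 110 mm past the bed, free to grip.
- bed: Wooden bed, same origin and axes as the press: 15 mm thick, 60 mm wide, x = -80 to +55 mm. On it side rails 9 mm high form a channel 34 mm wide from x = -53 to +30 mm, flared to about 50 mm at the mouth at x = -77 mm; the end stop's face is at x = +30 mm, 19 mm high. Bed, rails and stop are one body.
- knob_center (a point): Centre of the smooth ball knob, diameter 44 mm, plain black, slippery (friction 0.3 to 0.4), on top of the press, 148 mm above the bench; it stays at that height as it turns about the vertical. Below it a 16 mm neck, a 26 mm collar (top at z = 115 mm) and the overarm (z = 110 mm). Grip it across its widest part with 35 N or more, or it slips.
- screw (a point): Point on the screw axis at the overarm's top. Clockwise from above lowers the sprung pad (25 mm round) 6 mm per rad; it starts 4 to 18 mm above a beam in the bed, unmeasured: 0.6 to 3.0 rad to first touch. Then its spring adds 15 N per rad, which is 0.09 Nm per rad against the turn. The thread drags 0.16 Nm (either way when held still) and stays where left, so watch the change of torque.
- jar_white: White-lidded paint jar, 49 mm across, 52 mm high, a loose bystander; origin at the centre of its underside.
- ink_dropper: Amber dropper bottle, 33 mm across, 96 mm high, a loose bystander; origin at the centre of its underside.
- flock_jar: Tall dark-lidded jar, 44 mm across, 105 mm high, a loose bystander; origin at the centre of its underside.
- masking_tape: Roll of masking tape lying flat, 98 mm across, 25 mm high, a loose bystander; origin at the centre of its underside.

How it is judged:
On the way:
1. the beam lies in the channel of the bed with its end against the stop (within 5 mm) (x of beam_mid in the frame of press between -0.085 and -0.075 m and y of beam_mid in the frame of press between -0.006 and 0.006 m and z of beam_mid in the frame of press below 0.032 m), for 0.2 s.
At the end, for the whole second after the job is handed in: The beam lies in the channel, its end within 5 mm of the stop, within 6 mm of the middle of the channel and within 0.08 rad of its direction, and the pad holds it on the bed with 6 to 19 N (the beam's weight included) (all of step 1 and angle between the x axis of beam_mid and the x axis of press, either way round below 0.08 rad and contact force between bed and anything else between 6 and 19 N); the robot touches nothing.
It fails at once if the bed or its stop is loaded with more than 28 N (contact force between bed and anything else above 28 N).
It fails at once if a bystander is moved by more than 30 mm (distance of any of jar_white, ink_dropper, flock_jar, masking_tape from where it was at the start of the episode above 0.03 m).
It also fails if it takes over 72 s, if anything falls off the work surface, if the arm or the gripper's body presses on something with over 40 N, if the wrist force passes 120 N, or if a joint passes its speed limit or range.

## Robot

A 6-joint arm with a two-finger parallel gripper is mounted at the origin on a cart in front of the work surface, level with it; the furniture and walls round the work are solid. World frame = base frame: x ahead of the robot, y to its left, z up, the work surface at z = 0. Lengths are in m, angles in rad, forces in N, time in s.
With the tool pointing down it reaches from about 0.35 to 0.775 m from the base axis. Payload 5.5 kg.
Tool frame: the origin (TCP) lies midway between the tips of the shut fingers; the grasp point (between the pads) lies 19 mm behind it (env.tcp_to_grasp is the distance from the TCP to the grasp point, in m); z points along the fingers, y is the direction in which the jaws open and shut (so a half turn about z gives the same grasp; the last joint's range is limited). The gripper opens to 85 mm and grips with 20 to 120 N. Pads are 22 mm wide; open, the fingers measure 114 mm over their backs; the gripper's body (76 mm by 85 mm) begins 54 mm behind the grasp point. The pads swing forward as they close: fully open they stand 13 mm farther back than shut.
Start: joints at [-1.411, 0.313, 0.046, 1.304, 0, 1.431], TCP at [0.17, -0.549, 0.231] pointing down, gripper open.
Joint ranges: [-2.76, 2.76], [-0.86, 1.69], [-1.03, 1.26], [-2.2, 2.34], [-1.47, 1.5], [-3.14, 3.14]. Speed limits (rad/s): [2.57, 2.57, 3.14, 3.14, 3.14, 3.14].

## Interface

Orientations are given as a unit quaternion [w, x, y, z].
In Python, from workcell import get_state, viewer, hand_in, finder, env gives the robot as it stands.
- The arm moves only by the tool arm_command, never from a script. Its argument "motion" is a list of rows, each an object of numbers: "x", "y", "z": the shift along the tool's x, y, z in mm; "rx", "ry", "rz": the turn, a rotation vector about the tool's x, y, z in degrees; "hand": the closure, from -1 (fully open) to 1 (shut). A call has 1 to 10 rows; each row is the pose to reach, as a shift and turn from the pose commanded when the call began, along the tool's axes at that moment; what a row does not reach only later rows make up. A row lasts 1/8 s, in which the tool goes at most 62.5 mm and 10.7 degrees, less where a joint would pass 70% of its speed; a pose out of reach is approached as far as the arm can. A call with a gripper value outside its range is refused whole. The fingers move at their own pace and stop on an object; "force" is the grip in N (left out, the last holds). Time passes only in rows, so rows that repeat a pose let the fingers close. It gives the time, the measured TCP pose, the force and the opening at its end, in the units of the state.
- get_state(): the state, without advancing time (a new reading comes with each control period).
- viewer.read_camera(name): name is "side" or "top" or "wrist"; returns a dict with "image" (400x640x3 uint8, red, green, blue), "z_map" (400x640 float32, m along the optical axis (not along the pixel's ray), 0 where there is no reading), "intrinsics" (3x3 intrinsics, pixels), "k1" (the pictures are not rectified: a ray, as slopes to the right and down, at radius r is drawn at 1 + k1 r^2 times it, then the intrinsics apply), "rvec" (rotation vector, rad) and "tvec" (3), from world to camera coordinates, as OpenCV has them. Camera axes: x right, y down, z forward; pixel columns grow to the right and rows downward; lengths in m; the calibration is good to about 2 mm. A picture is of the moment at which its call begins.
- hand_in(): hands the job in, once; it reports no verdict.
Trained networks look in a picture, given as the dict that the camera call returned (one of the last four; its "shot" number tells which), for a name from the list of things; names that differ only in an ending like _2 or _b are one class to them, and where a whole thing is asked for, a point or a joint stands for the part that bears it (a point fixed in the world has none). Each returns a list of dicts, best first, with "score" (0 to 1); they miss things now and then, are a little off and sometimes report something else, mostly with a low value. They report only what shows in the picture. A call takes as long as a camera call.
- finder.find_in(picture, query): "at" ([column, row] in pixels, amid what is visible of it).
- finder.masks_of(picture, query): "region" (400x640 bool, what is visible of it) and "at" ([column, row] in pixels, amid what is visible of it).
The state is a dict: "clock": time; "joint_pos": joint angles; "qvel": joint speeds; "tau": joint torques, N m; "tcp_pos": TCP position; "orientation": TCP orientation; "wrist_force": force on the tool from outside, world axes, zero at the start; "ft_torque": the same for the moment, N m; "finger_gap": finger opening in m.
Only numpy, scipy, OpenCV 4.12 (cv2) and the standard library are available. Lean on these libraries where they do the work, as an engineer would, in place of code of your own. Each camera call takes 0.05 s, during which the arm holds its last target.

## Working session

There is one attempt and no reset: what is moved stays moved. The work goes in short steps, Python scripts to look and compute and a tool call to move; the robot and the scene stay as the last step left them, time stands still between calls to the robot, and variables do not carry over. Pictures are saved under pics/ and viewed, and the job is handed in when it is done.

Besides the shell and the picture viewer there is one more tool, called after "Emit:" as a command line: name --argument value ..., lists and objects as JSON in quotes. arm_command: Moves the arm, as the interface text tells. Its arguments: {"type":"object","properties":{"motion":{"type":"array","items":{"type":"object","properties":{"x":{"type":"number"},"y":{"type":"number"},"z":{"type":"number"},"rx":{"type":"number"},"ry":{"type":"number"},"rz":{"type":"number"},"hand":{"type":"number"}}}},"force":{"type":"number"}},"required":["motion"]}

```bash
ls; mkdir -p pics; python3 - <<'E'
from workcell import get_state, viewer, finder, env
import cv2, pickle
s=get_state(); print(s['clock'],s['tcp_pos'],s['orientation'],s['finger_gap'],env.tcp_to_grasp)
for n in ['top','side']:
    p=viewer.read_camera(n); cv2.imwrite(f'pics/{n}0.png',p['image'][:,:,::-1]); 
    pickle.dump(p,open(f'{n}0.pkl','wb'))
    print(n,p['intrinsics'].tolist(),p['k1'],p['rvec'],p['tvec'])
    for q in ['beam_mid','press','bed','knob_center','jar_white','ink_dropper','flock_jar','masking_tape']:
        print(q,[(r['at'],round(r['score'],2)) for r in finder.find_in(p,q)][:3])
print(get_state()['clock'])
E
```

```text
pics
0.0 [ 0.16971855 -0.54883429  0.23038065] [-9.40599404e-04  9.88786166e-01  1.49335303e-01 -1.57191689e-05] 0.08529730916665794 0.0187
top [[379.59615105683275, 0.0, 313.86019069927596], [0.0, 379.59615105683275, 200.05365353693085], [0.0, 0.0, 1.0]] -0.09022273054126148 [ 2.13856677 -2.13806794  0.15406939] [0.00773234 0.60840025 0.99216441]
beam_mid [([250.7, 240.1], 0.86)]
press [([386.0, 198.5], 0.58)]
bed [([359.1, 203.9], 0.83)]
knob_center [([387.1, 198.6], 0.76), ([251.8, 238.5], 0.6)]
jar_white [([410.0, 253.9], 0.7)]
ink_dropper [([355.7, 260.1], 0.46)]
flock_jar [([304.2, 146.8], 0.72)]
masking_tape [([235.0, 167.7], 0.82)]
side [[379.4595557989913, 0.0, 320.5505212954264], [0.0, 379.4595557989913, 191.73948400356713], [0.0, 0.0, 1.0]] -0.06084136044615717 [ 2.14233984 -0.35436531  0.20185298] [-0.55312369  0.20704993  0.74346775]
beam_mid [([265.7, 197.1], 0.79)]
press [([372.7, 271.5], 0.66)]
bed [([348.0, 272.9], 0.65)]
knob_center [([367.1, 274.3], 0.79), ([266.1, 198.0], 0.42)]
jar_white [([295.5, 333.6], 0.75), ([380.8, 198.8], 0.22)]
ink_dropper [([274.0, 273.5], 0.68)]
flock_jar [([379.5, 199.5], 0.61)]
masking_tape [([341.3, 170.4], 0.94), ([371.9, 270.9], 0.25)]
0.9
```

View pics/top0.png

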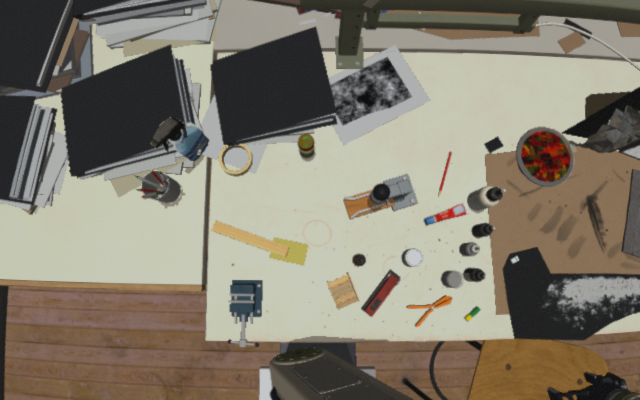

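View pics/side0.png

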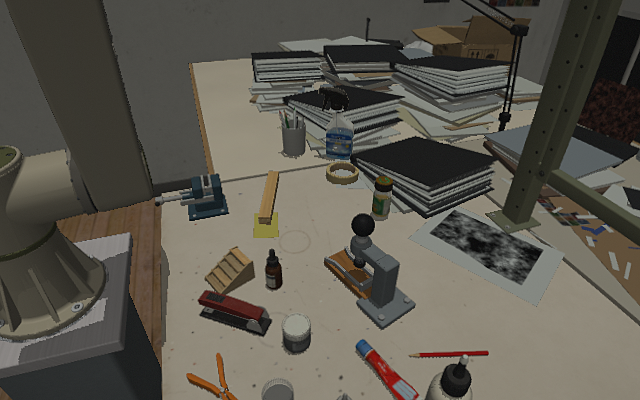

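```bash
cat > h.py <<'E'
import numpy as np, cv2
def cloud(p):
    K=p['intrinsics'];z=p['z_map'];h,w=z.shape
    u,v=np.meshgrid(np.arange(w),np.arange(h))
    xd=np.stack([(u-K[0,2])/K[0,0],(v-K[1,2])/K[1,1]],-1)
    x=xd.copy()
    for _ in range(8): x=xd/(1+p['k1']*(x**2).sum(-1,keepdims=True))
    P=np.concatenate([x*z[...,None],z[...,None]],-1)
    R=cv2.Rodrigues(np.array(p['rvec']))[0]
    W=(P-np.array(p['tvec']))@R
    W[z<=0]=np.nan
    return W
def proj(p,X):
    R=cv2.Rodrigues(np.array(p['rvec']))[0]
    c=np.asarray(X)@R.T+np.array(p['tvec']); s=c[...,:2]/c[...,2:]
    s=s*(1+p['k1']*(s**2).sum(-1,keepdims=True))
    return s@np.diag([p['intrinsics'][0,0],p['intrinsics'][1,1]])+p['intrinsics'][:2,2]
E
python3 - <<'E'
from workcell import viewer,finder
from h import *
import pickle
np.set_printoptions(precision=4,suppress=True)
for n in ['top','side']:
    p=viewer.read_camera(n); W=cloud(p)
    print(n)
    for q in ['beam_mid','press','bed','knob_center','jar_white','ink_dropper','flock_jar','masking_tape']:
        for r in finder.masks_of(p,q)[:1]:
            m=r['region']; X=W[m]; X=X[np.isfinite(X).all(1)]
            print(q,round(r['score'],2),m.sum(),'med',np.median(X,0),'lo',np.percentile(X,3,axis=0),'hi',np.percentile(X,97,axis=0))
            np.save(f'm_{n}_{q}.npy',X)
    np.save(f'W_{n}.npy',W)
    pickle.dump(p,open(f'{n}1.pkl','wb'))
E
```

```text
top
beam_mid 0.68 851 med [0.5056 0.1848 0.024 ] lo [0.4649 0.0872 0.0195] hi [0.5445 0.2833 0.0274]
press 0.58 1790 med [ 0.6104 -0.1709  0.0173] lo [ 0.5736 -0.2695  0.0092] hi [ 0.6741 -0.0878  0.1674]
bed 0.81 750 med [ 0.5989 -0.1277  0.0158] lo [ 0.568  -0.2069  0.0082] hi [ 0.6307 -0.0823  0.0338]
knob_center 0.75 1774 med [ 0.6105 -0.1703  0.0175] lo [ 0.5753 -0.2689  0.0099] hi [ 0.6734 -0.0877  0.1675]
jar_white 0.6 324 med [ 0.4531 -0.2568  0.0507] lo [ 0.4314 -0.2885  0.0013] hi [ 0.4746 -0.2366  0.055 ]
ink_dropper 0.44 135 med [ 0.4486 -0.1099  0.0562] lo [ 0.4327 -0.1262  0.0231] hi [ 0.4619 -0.0974  0.0959]
flock_jar 0.78 373 med [0.747  0.0309 0.1028] lo [0.7352 0.0105 0.0016] hi [0.7769 0.0506 0.1079]
masking_tape 0.73 434 med [0.7307 0.2316 0.0228] lo [0.688  0.1876 0.0016] hi [0.773  0.2797 0.0281]
side
beam_mid 0.65 4699 med [ 0.6135 -0.2024  0.0246] lo [ 0.575  -0.273   0.0069] hi [ 0.6691 -0.0962  0.164 ]
press 0.57 4678 med [ 0.6134 -0.2027  0.0245] lo [ 0.5747 -0.2725  0.007 ] hi [ 0.6699 -0.0965  0.1637]
bed 0.92 1361 med [ 0.5978 -0.1499  0.0157] lo [ 0.5645 -0.2098  0.0016] hi [ 0.6308 -0.0861  0.0332]
knob_center 0.58 4845 med [ 0.6134 -0.2016  0.024 ] lo [ 0.5731 -0.2735  0.0026] hi [ 0.6702 -0.0922  0.1638]
jar_white 0.61 1014 med [ 0.4482 -0.271   0.0504] lo [ 0.427  -0.2834  0.0064] hi [ 0.4708 -0.2404  0.0535]
flock_jar 0.88 752 med [0.7484 0.0145 0.0668] lo [0.7346 0.0072 0.0064] hi [0.7734 0.0472 0.1068]
masking_tape 0.59 531 med [0.7322 0.2262 0.0172] lo [0.6873 0.1877 0.0013] hi [0.7723 0.2757 0.0262]
```

```bash
python3 - <<'E'
import numpy as np, cv2
from scipy.optimize import least_squares
np.set_printoptions(precision=4,suppress=True)
def box(X): 
    r=cv2.minAreaRect((X[:,:2]*1000).astype(np.float32)); return r
WT=np.load('W_top.npy').reshape(-1,3);WS=np.load('W_side.npy').reshape(-1,3)
for n,W in [('top',WT),('side',WS)]:
    W=W[np.isfinite(W).all(1)]
    b=W[(W[:,2]>.017)&(W[:,2]<.032)&(W[:,0]>.43)&(W[:,0]<.58)&(W[:,1]>.05)&(W[:,1]<.32)]
    r=box(b); c,_,vt=cv2.PCACompute2(b[:,:2].astype(np.float32),mean=None)[:3] if 0 else (b.mean(0),0,np.linalg.svd(b[:,:2]-b[:,:2].mean(0))[2] if len(b)<5000 else None)
    print(n,'beam',len(b),r,c,np.degrees(np.arctan2(vt[0,1],vt[0,0])), np.median(b[:,2]))
    a=W[(abs(W[:,0]-.62)<.09)&(abs(W[:,1]+.18)<.12)]
    k=a[(a[:,2]>.135)]
    f=least_squares(lambda q:np.linalg.norm(k-q,axis=1)-.022,[.62,-.18,.148],loss='soft_l1',f_scale=.002)
    print('knob',len(k),f.x,np.sqrt((f.fun**2).mean()),k.max(0),k.min(0))
    for lo,hi in [(.005,.012),(.012,.0185),(.0185,.03),(.03,.04),(.1,.112)]:
        q=a[(a[:,2]>lo)&(a[:,2]<hi)]
        if len(q)>5: print(lo,hi,len(q),box(q))
E
cat > crop.py <<'E'
import pickle,cv2,sys
n,x0,y0,x1,y1,s,o=sys.argv[1:]
p=pickle.load(open(n,'rb'))['image'][:,:,::-1][int(y0):int(y1),int(x0):int(x1)]
cv2.imwrite(o,cv2.resize(p,None,fx=float(s),fy=float(s),interpolation=cv2.INTER_CUBIC))
E
python3 crop.py top1.pkl 330 160 430 235 7 pics/pt.png; python3 crop.py side1.pkl 310 200 430 330 4.5 pics/ps.png;
```

```text
top beam 851 ((506.3138122558594, 186.39817810058594), (218.93844604492188, 30.60188102722168), 70.61060333251953) [0.5061 0.186  0.024 ] 70.5962726269395 0.024052632876198844
knob 246 [ 0.6125 -0.1587  0.1481] 0.0012182032521300375 [ 0.6314 -0.1363  0.1732] [ 0.5917 -0.1777  0.1423]
0.005 0.012 237 ((616.5794067382812, -180.21823120117188), (210.37062072753906, 167.47515869140625), 86.69779205322266)
0.012 0.0185 737 ((617.72998046875, -177.54684448242188), (89.43743896484375, 200.14474487304688), 17.108434677124023)
0.0185 0.03 194 ((615.3894653320312, -174.84121704101562), (74.23604583740234, 188.364990234375), 16.990808486938477)
0.03 0.04 23 ((610.0258178710938, -216.22647094726562), (12.550376892089844, 48.440608978271484), 14.774063110351562)
0.1 0.112 318 ((620.6654663085938, -191.05259704589844), (37.89149475097656, 109.61063385009766), 17.46338653564453)
side beam 575 ((502.873046875, 185.28778076171875), (222.39730834960938, 30.697147369384766), 70.6169204711914) [0.4989 0.1726 0.0243] -109.41188137763288 0.024514153640018955
knob 439 [ 0.6118 -0.1584  0.1485] 0.0008400769018134375 [ 0.6303 -0.1452  0.1712] [ 0.5896 -0.1815  0.1351]
0.005 0.012 501 ((616.245849609375, -180.00534057617188), (90.77287292480469, 198.4962615966797), 17.65595245361328)
0.012 0.0185 1468 ((614.8142700195312, -177.91253662109375), (88.26820373535156, 200.96824645996094), 18.25934410095215)
0.0185 0.03 442 ((613.6868286132812, -175.7115020751953), (72.84833526611328, 188.53453063964844), 18.936193466186523)
0.03 0.04 143 ((624.648193359375, -217.44210815429688), (34.142581939697266, 60.40967559814453), 23.764616012573242)
0.1 0.112 752 ((621.4609985351562, -191.4798583984375), (40.34321594238281, 108.26435852050781), 19.06043243408203)
```

View pics/pt.png

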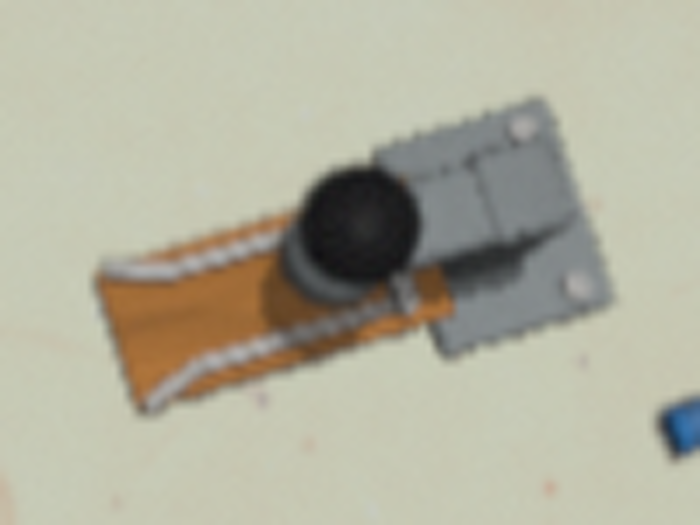

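View pics/ps.png

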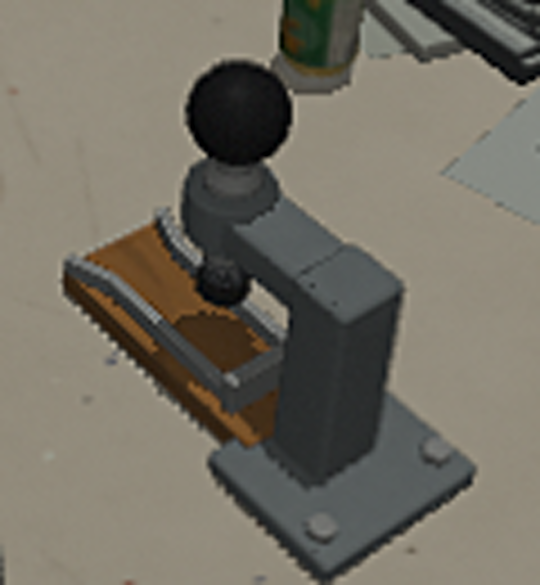

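```bash
cat >> h.py <<'E'
from scipy.spatial.transform import Rotation as Ro
def pose(s): q=s['orientation']; return np.array(s['tcp_pos']),Ro.from_quat([q[1],q[2],q[3],q[0]])
def yaw(s): x=pose(s)[1].as_matrix()[:,0]; return np.degrees(np.arctan2(x[1],x[0]))
def down(y): 
    y=np.radians(y); return Ro.from_matrix(np.array([[np.cos(y),np.sin(y),0],[np.sin(y),-np.cos(y),0],[0,0,-1]]))
def rel(s,p,y=None):
    t,R=pose(s); d=R.inv().apply(np.array(p)-t)*1000
    o=[] if y is None else np.degrees((R.inv()*down(y)).as_rotvec()).round(2)
    return d.round(1),o
E
python3 - <<'E'
from h import *
from workcell import get_state
s=get_state(); print(s['clock'],yaw(s))
print(rel(s,[.50,-.22,.25],17.5),rel(s,[.56,-.10,.24],17.5))
E
```

```text
1.8 17.175757131817633
(array([ 412.7, -217.2,  -18.7]), array([ 0.01,  0.  , -0.32])) (array([ 505.5, -314.1,   -8.7]), array([ 0.01,  0.  , -0.32]))
```

Emit:
arm_command --motion '[{"x": 60,"y": -31,"z": -15},{"x": 115,"y": -60,"z": -30},{"x": 170,"y": -90,"z": -40},{"x": 225,"y": -120,"z": -40},{"x": 280,"y": -150,"z": -40},{"x": 335,"y": -180,"z": -40},{"x": 390,"y": -210,"z": -40},{"x": 440,"y": -240,"z": -40},{"x": 480,"y": -275,"z": -40},{"x": 500,"y": -310,"z": -40}]'

```text
invalid input at $.motion[0]: expected keys x, y, z, rx, ry, rz, hand
```

```bash
python3 - <<'E'
from workcell import get_state, viewer
from h import *
import pickle
p=viewer.read_camera('wrist'); pickle.dump(p,open('w1.pkl','wb')); cv2.imwrite('pics/w1.png',p['image'][:,:,::-1])
s=get_state(); print(s['clock'],s['tcp_pos'],s['joint_pos'],yaw(s))
E
```

```text
1.85 [ 0.16979407 -0.54938002  0.23130139] [-1.41060773e+00  3.13217018e-01  4.60704737e-02  1.30361079e+00
 -2.76429088e-05  1.43118735e+00] 17.177135569394128
```

View pics/w1.png

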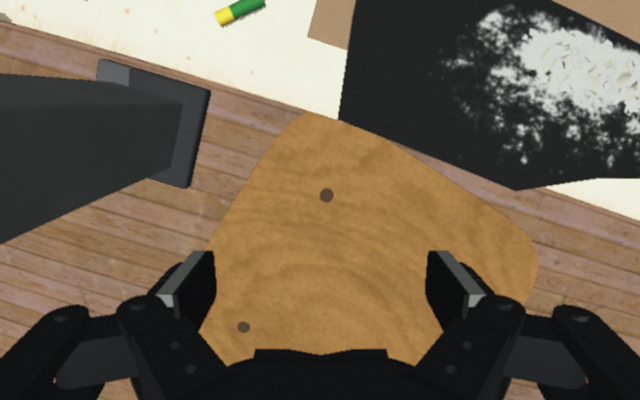

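Emit:
arm_command --motion '[{"x": 60,"y": -31,"z": -15,"rx": 0,"ry": 0,"rz": 0,"hand": -1},{"x": 115,"y": -60,"z": -30,"rx": 0,"ry": 0,"rz": 0,"hand": -1},{"x": 170,"y": -90,"z": -40,"rx": 0,"ry": 0,"rz": 0,"hand": -1},{"x": 225,"y": -120,"z": -40,"rx": 0,"ry": 0,"rz": 0,"hand": -1},{"x": 280,"y": -150,"z": -40,"rx": 0,"ry": 0,"rz": 0,"hand": -1},{"x": 335,"y": -180,"z": -40,"rx": 0,"ry": 0,"rz": 0,"hand": -1},{"x": 380,"y": -220,"z": -40,"rx": 0,"ry": 0,"rz": 0,"hand": -1},{"x": 410,"y": -270,"z": -40,"rx": 0,"ry": 0,"rz": 0,"hand": -1},{"x": 420,"y": -300,"z": -40,"rx": 0,"ry": 0,"rz": 0,"hand": -1},{"x": 420,"y": -300,"z": -40,"rx": 0,"ry": 0,"rz": 0,"hand": -1}]'

```text
clock: 3.1
tcp_pos: [0.4826, -0.1363, 0.2715]
orientation: [-0.0, 0.988, 0.151, 0.0]
wrist_force: [0.5, -0.3, 0.1]
finger_gap: 0.0849
```

```bash
python3 - <<'E'
from workcell import get_state, viewer
from h import *
import pickle
p=viewer.read_camera('wrist'); pickle.dump(p,open('w2.pkl','wb')); cv2.imwrite('pics/w2.png',p['image'][:,:,::-1])
s=get_state(); print(s['clock'],s['tcp_pos'],s['joint_pos'],yaw(s))
E
```

```text
3.15 [ 0.48265773 -0.13779894  0.27153247] [-4.37936850e-01  1.61402031e-01 -5.28278950e-02  1.35597196e+00
 -3.76606591e-04  2.40128973e+00] 17.324296944373323
```

View pics/w2.png

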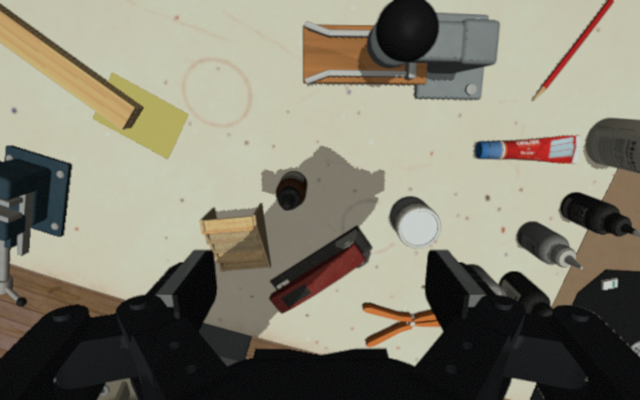

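```bash
python3 - <<'E'
from h import *
import pickle
np.set_printoptions(precision=4,suppress=True)
p=pickle.load(open('w2.pkl','rb')); W=cloud(p).reshape(-1,3); W=W[np.isfinite(W).all(1)]
from scipy.optimize import least_squares
def box(X): return cv2.minAreaRect((X[:,:2]*1000).astype(np.float32))
a=W[(abs(W[:,0]-.62)<.09)&(abs(W[:,1]+.18)<.12)]
k=a[a[:,2]>.135]
f=least_squares(lambda q:np.linalg.norm(k-q,axis=1)-.022,[.62,-.18,.148],loss='soft_l1',f_scale=.002); print('knob',f.x,len(k))
for lo,hi in [(.005,.011),(.011,.0185),(.020,.03),(.1,.112)]:
    q=a[(a[:,2]>lo)&(a[:,2]<hi)]; print(lo,len(q),box(q))
# rail straight parts in press frame, angle -72.5
for al in (-72,):
    o=f.x[:2]; c,s_=np.cos(np.radians(al)),np.sin(np.radians(al)); d=(a[:,:2]-o)@np.array([[c,-s_],[s_,c]])
    for nm,zl,zh,yl,yh in [('railtop',.0215,.0265,-.035,.035)]:
        m=(a[:,2]>zl)&(a[:,2]<zh)&(d[:,0]>-.05)&(d[:,0]<.028)
        for sg in (-1,1):
            mm=m&(sg*d[:,1]>.012)&(sg*d[:,1]<.028); q=d[mm]
            if len(q)>10:
                P=np.polyfit(q[:,0],q[:,1],1); print('rail',sg,len(q),P,np.degrees(np.arctan(P[0])),'y range',q[:,1].min(),q[:,1].max())
    # bed lateral edges: max |y| by x bin for z .012-.018
    m=(a[:,2]>.012)&(a[:,2]<.018)
    for sg in (-1,1):
        xs=[];ys=[]
        for x in np.arange(-.075,.03,.006):
            mm=m&(abs(d[:,0]-x)<.003)&(sg*d[:,1]>0.02)
            if mm.sum()>2: xs.append(x); ys.append((sg*d[mm,1]).max())
        P=np.polyfit(xs,sg*np.array(ys),1);print('bededge',sg,P,np.degrees(np.arctan(P[0])),np.round(ys,4))
b=W[(W[:,2]>.017)&(W[:,2]<.032)&(W[:,0]>.43)&(W[:,0]<.58)&(W[:,1]>.05)&(W[:,1]<.32)]
print('beam',box(b))
E
```

```text
knob [ 0.6132 -0.1578  0.1473] 3213
0.005 670 ((617.5343017578125, -177.0439453125), (89.84550476074219, 199.1630401611328), 17.759830474853516)
0.011 5181 ((618.7861328125, -176.46615600585938), (89.07460021972656, 198.95126342773438), 16.7408504486084)
0.02 1127 ((613.5028686523438, -160.1131134033203), (61.964805603027344, 159.385498046875), 16.933544158935547)
0.1 3304 ((621.0015869140625, -189.745849609375), (36.1520881652832, 107.8785629272461), 19.492143630981445)
rail -1 435 [-0.0067 -0.0199] -0.38504459044470524 y range -0.023425534174218367 -0.01694903073484385
rail 1 223 [0.0012 0.0202] 0.06723447991562541 y range 0.017458664168380895 0.02276298159884546
bededge -1 [-0.0082 -0.0301] -0.4705863852902364 [0.0306 0.0286 0.0286 0.0296 0.0298 0.0298 0.0299 0.0299 0.0299 0.03
 0.03   0.0301 0.0301 0.0301 0.0302 0.0301 0.0302 0.0302]
bededge 1 [0.0374 0.0303] 2.1401240193943227 [0.0264 0.0244 0.0296 0.0296 0.0296 0.0295 0.0294 0.0295 0.0294 0.0295
 0.0293 0.0294 0.0293]
beam ((499.47265625, 171.2911376953125), (187.7337646484375, 31.55179214477539), 70.49824523925781)
```

```bash
python3 - <<'E'
from h import *
from workcell import get_state
s=get_state(); print(rel(s,[.518,.224,.15],17.3+116.6),rel(s,[.518,.224,.15],17.3))
E
```

```text
(array([ 141.5, -334.9,  121.3]), array([ 4.0000e-02,  3.0000e-02, -1.1658e+02])) (array([ 141.5, -334.9,  121.3]), array([ 0.04, -0.01,  0.02]))
```

Emit:
arm_command --motion '[{"x": 14,"y": -34,"z": 6,"rx": 0,"ry": 0,"rz": -10.5,"hand": -1},{"x": 28,"y": -67,"z": 12,"rx": 0,"ry": 0,"rz": -21,"hand": -1},{"x": 42,"y": -100,"z": 20,"rx": 0,"ry": 0,"rz": -31.5,"hand": -1},{"x": 57,"y": -134,"z": 28,"rx": 0,"ry": 0,"rz": -42,"hand": -1},{"x": 71,"y": -167,"z": 36,"rx": 0,"ry": 0,"rz": -52.5,"hand": -1},{"x": 85,"y": -200,"z": 44,"rx": 0,"ry": 0,"rz": -63,"hand": -1},{"x": 99,"y": -234,"z": 55,"rx": 0,"ry": 0,"rz": -73.5,"hand": -1},{"x": 113,"y": -267,"z": 65,"rx": 0,"ry": 0,"rz": -84,"hand": -1},{"x": 127,"y": -300,"z": 75,"rx": 0,"ry": 0,"rz": -94.5,"hand": -1},{"x": 141,"y": -335,"z": 85,"rx": 0,"ry": 0,"rz": -105,"hand": -1}]'

```text
clock: 4.4
tcp_pos: [0.5194, 0.2226, 0.1859]
orientation: [0.0, 0.482, 0.876, -0.0]
wrist_force: [0.9, 1.3, 0.5]
finger_gap: 0.0855
```

```bash
python3 - <<'E'
from h import *
from workcell import get_state
s=get_state(); print(s['tcp_pos'],yaw(s),s['joint_pos'],rel(s,[.518,.224,.15],-109.4))
E
```

```text
[0.51943456 0.2226259  0.1858568 ] 122.38305753620918 [ 2.63151121e-01  3.10402125e-01 -6.98633258e-02  1.19006027e+00
 -5.18396327e-04  1.26875626e+00] (array([ 2. , -0.5, 35.9]), array([-3.0000e-02,  4.0000e-02, -1.2822e+02]))
```

Emit:
arm_command --motion '[{"x": 2,"y": 0,"z": 5,"rx": 0,"ry": 0,"rz": -10.5,"hand": -1},{"x": 2,"y": 0,"z": 10,"rx": 0,"ry": 0,"rz": -21,"hand": -1},{"x": 2,"y": 0,"z": 15,"rx": 0,"ry": 0,"rz": -31.5,"hand": -1},{"x": 2,"y": 0,"z": 20,"rx": 0,"ry": 0,"rz": -42,"hand": -1},{"x": 2,"y": 0,"z": 25,"rx": 0,"ry": 0,"rz": -52.5,"hand": -1},{"x": 2,"y": 0,"z": 30,"rx": 0,"ry": 0,"rz": -63,"hand": -1},{"x": 2,"y": 0,"z": 36,"rx": 0,"ry": 0,"rz": -73.5,"hand": -1},{"x": 2,"y": 0,"z": 36,"rx": 0,"ry": 0,"rz": -84,"hand": -1},{"x": 2,"y": 0,"z": 36,"rx": 0,"ry": 0,"rz": -94.5,"hand": -1},{"x": 2,"y": 0,"z": 36,"rx": 0,"ry": 0,"rz": -105,"hand": -1}]'

```text
clock: 5.65
tcp_pos: [0.5183, 0.2232, 0.1501]
orientation: [0.0, -0.402, 0.916, -0.0]
wrist_force: [0.4, 0.0, -0.4]
finger_gap: 0.0852
```

Emit:
arm_command --motion '[{"x": 0,"y": 0,"z": 0,"rx": 0,"ry": 0,"rz": -10.5,"hand": -1},{"x": 0,"y": 0,"z": 0,"rx": 0,"ry": 0,"rz": -21,"hand": -1},{"x": 0,"y": 0,"z": 0,"rx": 0,"ry": 0,"rz": -23,"hand": -1},{"x": 0,"y": 0,"z": 0,"rx": 0,"ry": 0,"rz": -23,"hand": -1}]'

```text
clock: 6.15
tcp_pos: [0.5177, 0.2239, 0.1501]
orientation: [-0.0, -0.573, 0.819, -0.0]
wrist_force: [-0.8, -0.5, 1.2]
finger_gap: 0.0853
```

```bash
python3 - <<'E'
from workcell import get_state, viewer
from h import *
import pickle
p=viewer.read_camera('wrist'); pickle.dump(p,open('w3.pkl','wb')); 
s=get_state(); print(s['clock'],s['tcp_pos'],s['joint_pos'],yaw(s))
W=cloud(p); uv=np.argwhere((W[...,2]>.017)&(W[...,2]<.032)&(W[...,0]>.43)&(W[...,0]<.58)&(W[...,1]>.05)&(W[...,1]<.32))
b=W[uv[:,0],uv[:,1]]
print(cv2.minAreaRect((b[:,:2]*1000).astype(np.float32)),len(b),np.median(b[:,2]))
im=p['image'][:,:,::-1].copy()
cv2.imwrite('pics/w3.png',im)
E
```

```text
6.2 [0.51756147 0.22407039 0.15017101] [ 2.66326195e-01  3.28115200e-01 -1.34928939e-01  1.10779212e+00
 -1.52643602e-04 -9.55264565e-01] -110.00800524970325
((506.76531982421875, 193.86822509765625), (207.21670532226562, 30.45606803894043), 70.7118148803711) 10695 0.023392389974515843
```

View pics/w3.png

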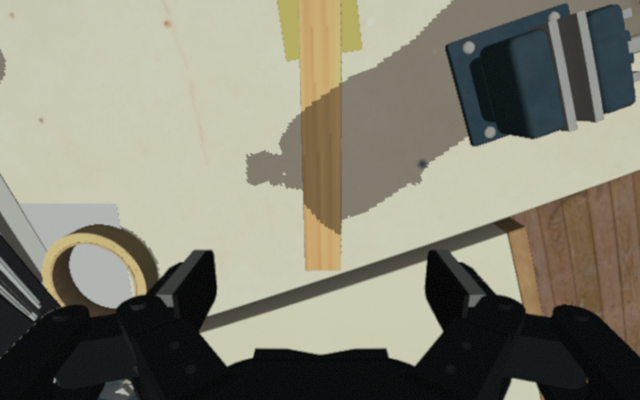

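Emit:
arm_command --motion '[{"x": -1,"y": 0,"z": 50,"rx": 0,"ry": 0,"rz": -0.7,"hand": -1},{"x": -1,"y": 0,"z": 95,"rx": 0,"ry": 0,"rz": -0.7,"hand": -1},{"x": -1,"y": 0,"z": 130,"rx": 0,"ry": 0,"rz": -0.7,"hand": -1},{"x": -1,"y": 0,"z": 146,"rx": 0,"ry": 0,"rz": -0.7,"hand": -1},{"x": -1,"y": 0,"z": 146,"rx": 0,"ry": 0,"rz": -0.7,"hand": 1},{"x": -1,"y": 0,"z": 146,"rx": 0,"ry": 0,"rz": -0.7,"hand": 1},{"x": -1,"y": 0,"z": 146,"rx": 0,"ry": 0,"rz": -0.7,"hand": 1},{"x": -1,"y": 0,"z": 146,"rx": 0,"ry": 0,"rz": -0.7,"hand": 1},{"x": -1,"y": 0,"z": 146,"rx": 0,"ry": 0,"rz": -0.7,"hand": 1}]' --force 40

```text
clock: 7.32
tcp_pos: [0.519, 0.226, 0.006]
orientation: [0.002, -0.58, 0.815, -0.001]
wrist_force: [-0.5, 0.5, 6.6]
finger_gap: 0.0289
```

```bash
python3 - <<'E'
from workcell import get_state, viewer
from h import *
s=get_state(); print(s['clock'],s['tcp_pos'],yaw(s),s['finger_gap'],s['wrist_force'])
o=np.array([.613,-.158]); u=np.array([np.cos(np.radians(-72.1)),np.sin(np.radians(-72.1))])
# gripper at press x = beam_mid x -38.5 ; staging beam mid x=-130
for bx,z in [(-.26,.06),(-.145,.06),(-.08,.02)]:
    g=o+u*(bx-.0385); print(g,rel(s,[*g,z],-72.1))
E
```

```text
7.325 [0.51897547 0.22600296 0.00597638] -109.12612004824678 0.028861548907708093 [-0.52092079  0.53187711  6.57992283]
[0.52125405 0.12605093] (array([ 93.6, -35.1, -54.1]), array([ -0.19,   0.05, -37.03]))
[0.55660006 0.01661757] (array([ 185.4, -104.3,  -54.1]), array([ -0.19,   0.05, -37.03]))
[ 0.57657824 -0.04523606] (array([ 237.4, -143.3,  -14.1]), array([ -0.19,   0.05, -37.03]))
```

Emit:
arm_command --motion '[{"x": 0,"y": 0,"z": -30,"rx": 0,"ry": 0,"rz": 0,"hand": 1},{"x": 10,"y": -2,"z": -55,"rx": 0,"ry": 0,"rz": 0,"hand": 1},{"x": 25,"y": -9,"z": -55,"rx": 0,"ry": 0,"rz": -9,"hand": 1},{"x": 45,"y": -18,"z": -55,"rx": 0,"ry": 0,"rz": -18,"hand": 1},{"x": 65,"y": -26,"z": -55,"rx": 0,"ry": 0,"rz": -27,"hand": 1},{"x": 85,"y": -32,"z": -55,"rx": 0,"ry": 0,"rz": -35,"hand": 1},{"x": 94,"y": -35,"z": -55,"rx": 0,"ry": 0,"rz": -37,"hand": 1},{"x": 94,"y": -35,"z": -55,"rx": 0,"ry": 0,"rz": -37,"hand": 1},{"x": 94,"y": -35,"z": -55,"rx": 0,"ry": 0,"rz": -37,"hand": 1}]'

```text
clock: 8.45
tcp_pos: [0.5199, 0.1256, 0.0594]
orientation: [-0.0, 0.808, -0.589, 0.0]
wrist_force: [-0.0, -0.5, 0.1]
finger_gap: 0.0292
```

```bash
cat > look.py <<'E'
import sys
from workcell import get_state, viewer
from h import *
import pickle
np.set_printoptions(precision=4,suppress=True)
for n in sys.argv[2:]:
    p=viewer.read_camera(n); pickle.dump(p,open(f'{n}_{sys.argv[1]}.pkl','wb')); cv2.imwrite(f'pics/{n}_{sys.argv[1]}.png',p['image'][:,:,::-1])
s=get_state(); print(s['clock'],s['tcp_pos'],s['joint_pos'],yaw(s),s['finger_gap'],s['wrist_force'],s['ft_torque'])
E
python3 look.py a wrist top side
```

```text
8.6 [0.5198 0.1258 0.0593] [ 0.0873  0.3521 -0.3438  0.8747 -0.     -1.7959] -72.09914514553348 0.029161687636119923 [-0.5198 -0.8545 -0.2773] [ 0.0512 -0.0222  0.0006]
```

View pics/wrist_a.png

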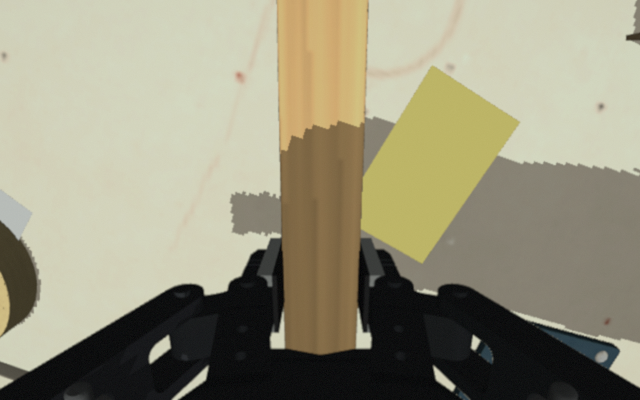

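View pics/side_a.png

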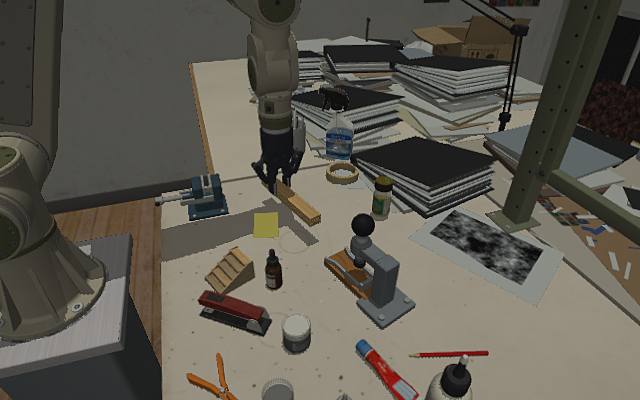

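```bash
cat > beam.py <<'E'
import sys,pickle
from h import *
np.set_printoptions(precision=4,suppress=True)
o=np.array([.613,-.158]); al=np.radians(-72.1); u=np.array([np.cos(al),np.sin(al)]); v=np.array([-u[1],u[0]])
zlo,zhi=float(sys.argv[2]),float(sys.argv[3])
for n in sys.argv[4:]:
    W=cloud(pickle.load(open(f'{n}_{sys.argv[1]}.pkl','rb'))).reshape(-1,3); W=W[np.isfinite(W).all(1)]
    d=np.c_[(W[:,:2]-o)@u,(W[:,:2]-o)@v,W[:,2]]
    b=d[(d[:,0]>-.42)&(d[:,0]<-.02)&(abs(d[:,1])<.04)&(d[:,2]>zlo)&(d[:,2]<zhi)]
    print(n,len(b),'x',np.percentile(b[:,0],[0.5,50,99.5]))
    for x in np.arange(-.38,-.01,.02):
        q=b[abs(b[:,0]-x)<.005]
        if len(q)>3: print('%.2f'%x,len(q),'z',np.round(np.percentile(q[:,2],[10,50,90]),4),'y',np.round(np.percentile(q[:,1],[1,99]),4),'mid',np.round(np.mean(np.percentile(q[:,1],[1,99])),4))
E
python3 beam.py a .06 .09 wrist top side
```

```text
wrist 30873 x [-0.3332 -0.2593 -0.2013]
-0.34 28 z [0.076  0.0764 0.0772] y [-0.0044  0.0043] mid -0.0001
-0.32 1531 z [0.0761 0.0768 0.0775] y [-0.0146  0.0148] mid 0.0001
-0.30 1898 z [0.0761 0.0769 0.0783] y [-0.0147  0.0147] mid -0.0
-0.28 1980 z [0.0761 0.0769 0.0776] y [-0.0148  0.0144] mid -0.0002
-0.26 2241 z [0.0761 0.0769 0.0777] y [-0.015   0.0143] mid -0.0003
-0.24 2549 z [0.0761 0.0769 0.0777] y [-0.0152  0.0141] mid -0.0005
-0.22 2747 z [0.076  0.0769 0.0778] y [-0.0151  0.0142] mid -0.0005
-0.20 1260 z [0.076  0.0769 0.0778] y [-0.0154  0.0139] mid -0.0008
top 571 x [-0.2752 -0.2099 -0.1473]
-0.28 4 z [0.0754 0.077  0.0792] y [-0.0157 -0.0097] mid -0.0127
-0.26 46 z [0.0742 0.0761 0.0788] y [-0.0165  0.0128] mid -0.0019
-0.24 46 z [0.0749 0.0774 0.08  ] y [-0.0166  0.0132] mid -0.0017
-0.22 45 z [0.0747 0.077  0.0798] y [-0.0168  0.0128] mid -0.002
-0.20 44 z [0.0753 0.078  0.0796] y [-0.0167  0.0122] mid -0.0022
-0.18 46 z [0.0753 0.0775 0.0791] y [-0.017   0.0128] mid -0.0021
-0.16 45 z [0.0748 0.0774 0.0795] y [-0.0172  0.0122] mid -0.0025
side 908 x [-0.3589 -0.2268 -0.1458]
-0.36 5 z [0.0628 0.065  0.0737] y [-0.0177 -0.0039] mid -0.0108
-0.34 5 z [0.0623 0.0667 0.075 ] y [-0.0166  0.0104] mid -0.0031
-0.32 11 z [0.0772 0.0783 0.0793] y [-0.0003  0.0118] mid 0.0058
-0.30 40 z [0.0752 0.0785 0.0876] y [-0.0308  0.0137] mid -0.0085
-0.28 39 z [0.0677 0.0774 0.0789] y [-0.0176  0.0124] mid -0.0026
-0.26 39 z [0.0657 0.0773 0.079 ] y [-0.0178  0.0121] mid -0.0029
-0.24 45 z [0.0669 0.0775 0.0789] y [-0.0184  0.0123] mid -0.003
-0.22 44 z [0.0673 0.0775 0.0794] y [-0.0183  0.0113] mid -0.0035
-0.20 48 z [0.0669 0.0778 0.0787] y [-0.0183  0.0108] mid -0.0038
-0.18 47 z [0.0669 0.0774 0.0786] y [-0.0181  0.0119] mid -0.0031
-0.16 49 z [0.0668 0.0777 0.0793] y [-0.0183  0.011 ] mid -0.0037
```

Emit:
arm_command --motion '[{"x": 40,"y": -0.8,"z": 0,"rx": 0,"ry": 0,"rz": -0.3,"hand": 1},{"x": 80,"y": -0.8,"z": 0,"rx": 0,"ry": 0,"rz": -0.3,"hand": 1},{"x": 105,"y": -0.8,"z": 0,"rx": 0,"ry": 0,"rz": -0.3,"hand": 1},{"x": 112,"y": -0.8,"z": 0,"rx": 0,"ry": 0,"rz": -0.3,"hand": 1},{"x": 112,"y": -0.8,"z": 14,"rx": 0,"ry": 0,"rz": -0.3,"hand": 1},{"x": 112,"y": -0.8,"z": 20,"rx": 0,"ry": 0,"rz": -0.3,"hand": 1},{"x": 112,"y": -0.8,"z": 20,"rx": 0,"ry": 0,"rz": -0.3,"hand": 1}]'

```text
clock: 9.48
tcp_pos: [0.5536, 0.02, 0.0381]
orientation: [0.001, 0.81, -0.586, -0.001]
wrist_force: [-0.0, 0.0, -0.8]
finger_gap: 0.0298
```

```bash
python3 look.py b wrist top side; python3 beam.py b .05 .075 wrist top side;python3 crop.py side_b.pkl 260 180 440 315 4.4 pics/bs.png;
```

```text
9.625 [0.5549 0.0195 0.0393] [-0.1094  0.4076 -0.3151  0.848  -0.     -1.9983] -71.7741341903318 0.02871931079086395 [ 1.317   0.2295 -0.5934] [ 0.0422 -0.026  -0.0306]
wrist 31272 x [-0.2224 -0.1493 -0.0904]
-0.22 1206 z [0.0547 0.0554 0.0562] y [-0.0148  0.0145] mid -0.0002
-0.20 1779 z [0.0548 0.0555 0.0566] y [-0.0151  0.0145] mid -0.0003
-0.18 3761 z [0.0546 0.0561 0.0705] y [-0.0276  0.0274] mid -0.0001
-0.16 2102 z [0.0547 0.0555 0.0562] y [-0.015   0.0143] mid -0.0003
-0.14 2359 z [0.0547 0.0555 0.0563] y [-0.0149  0.0143] mid -0.0003
-0.12 2631 z [0.0546 0.0555 0.0563] y [-0.015   0.0144] mid -0.0003
-0.10 2846 z [0.0546 0.0555 0.0563] y [-0.0149  0.0142] mid -0.0003
top 346 x [-0.1255 -0.0783 -0.0361]
-0.12 21 z [0.0546 0.057  0.0584] y [-0.0161  0.0048] mid -0.0056
-0.10 39 z [0.0536 0.0553 0.0578] y [-0.0155  0.0137] mid -0.0009
-0.08 40 z [0.0536 0.0571 0.0591] y [-0.0154  0.013 ] mid -0.0012
-0.06 41 z [0.0541 0.057  0.0588] y [-0.0153  0.0132] mid -0.0011
-0.04 39 z [0.0551 0.0568 0.0593] y [-0.0153  0.0133] mid -0.001
side 903 x [-0.2455 -0.1209 -0.0348]
-0.20 22 z [0.0574 0.0579 0.0647] y [-0.022   0.0138] mid -0.0041
-0.18 126 z [0.054  0.0596 0.0715] y [-0.03    0.0249] mid -0.0025
-0.16 39 z [0.0555 0.0575 0.0586] y [-0.0168  0.0134] mid -0.0017
-0.14 39 z [0.055  0.0577 0.0585] y [-0.0168  0.0133] mid -0.0017
-0.12 50 z [0.0547 0.0576 0.0587] y [-0.0176  0.0118] mid -0.0029
-0.10 50 z [0.0555 0.0573 0.0586] y [-0.0178  0.013 ] mid -0.0024
-0.08 48 z [0.0545 0.0573 0.0588] y [-0.0174  0.0125] mid -0.0024
-0.06 53 z [0.0542 0.0574 0.0586] y [-0.017   0.0127] mid -0.0021
-0.04 54 z [0.0522 0.0569 0.0582] y [-0.0163  0.0082] mid -0.004
```

View pics/wrist_b.png

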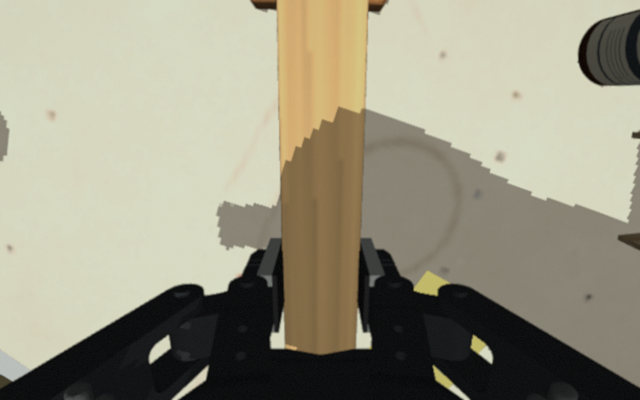

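View pics/bs.png

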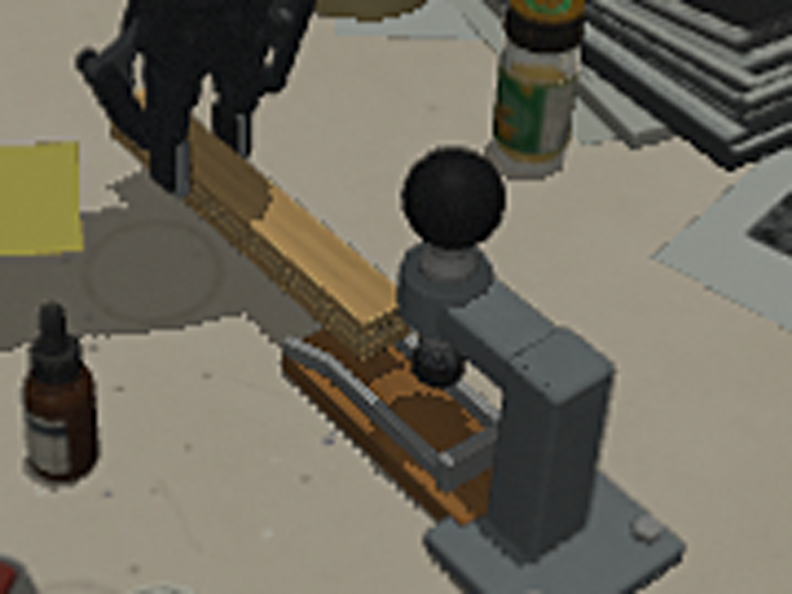

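Emit:
arm_command --motion '[{"x": 0,"y": -0.5,"z": 8,"rx": 0,"ry": 0,"rz": 0,"hand": 1},{"x": 0,"y": -0.5,"z": 13,"rx": 0,"ry": 0,"rz": 0,"hand": 1},{"x": 0,"y": -0.5,"z": 15.5,"rx": 0,"ry": 0,"rz": 0,"hand": 1},{"x": 0,"y": -0.5,"z": 15.5,"rx": 0,"ry": 0,"rz": 0,"hand": 1}]'

```text
clock: 10.12
tcp_pos: [0.5552, 0.0191, 0.0234]
orientation: [0.0, 0.81, -0.587, -0.0]
wrist_force: [0.2, 0.4, 0.1]
finger_gap: 0.0293
```

```bash
python3 look.py c side; python3 beam.py c .034 .055 side;python3 crop.py side_c.pkl 260 180 440 315 4.4 pics/cs.png;
```

```text
10.175 [0.5553 0.0191 0.0237] [-0.1101  0.426  -0.3315  0.8135 -0.0001 -1.9981] -71.82802545977832 0.029285980636404304 [-0.3924 -0.2948 -0.5456] [ 0.0725 -0.0086 -0.0181]
side 892 x [-0.2479 -0.1165 -0.0336]
-0.20 19 z [0.0413 0.042  0.0476] y [-0.0001  0.0142] mid 0.0071
-0.18 99 z [0.0377 0.0433 0.0523] y [-0.0297  0.0273] mid -0.0012
-0.16 45 z [0.039  0.0417 0.0434] y [-0.0169  0.0127] mid -0.0021
-0.14 44 z [0.0374 0.042  0.0435] y [-0.0172  0.0126] mid -0.0023
-0.12 40 z [0.0408 0.0418 0.0433] y [-0.0163  0.0137] mid -0.0013
-0.10 50 z [0.039  0.042  0.0432] y [-0.0165  0.013 ] mid -0.0017
-0.08 52 z [0.0395 0.0419 0.0435] y [-0.0164  0.0135] mid -0.0014
-0.06 54 z [0.0379 0.0416 0.0432] y [-0.0172  0.0117] mid -0.0028
-0.04 59 z [0.0369 0.0415 0.0429] y [-0.0165  0.012 ] mid -0.0022
```

View pics/cs.png

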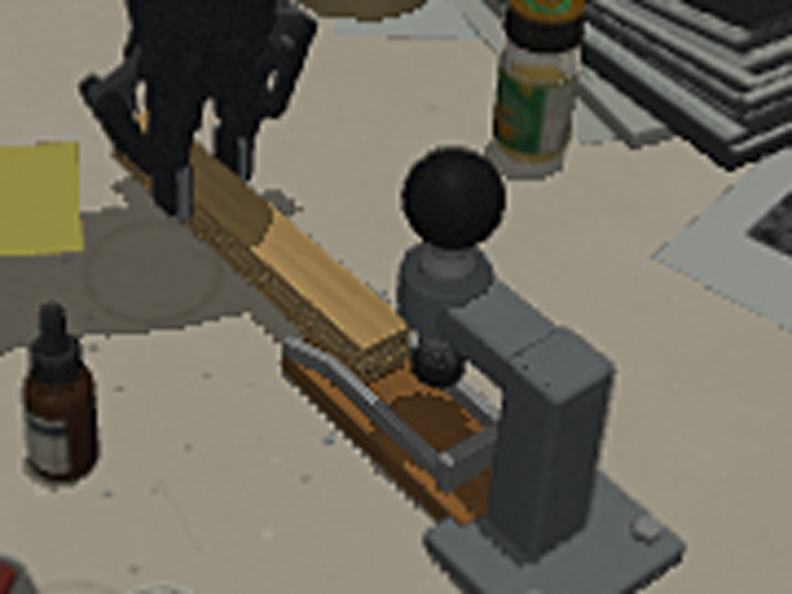

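Emit:
arm_command --motion '[{"x": 14,"y": 0,"z": 0,"rx": 0,"ry": 0,"rz": 0,"hand": 1},{"x": 28,"y": 0,"z": 0,"rx": 0,"ry": 0,"rz": 0,"hand": 1},{"x": 41,"y": 0,"z": 0.5,"rx": 0,"ry": 0,"rz": 0,"hand": 1},{"x": 52,"y": 0,"z": 0.5,"rx": 0,"ry": 0,"rz": 0,"hand": 1},{"x": 56,"y": 0,"z": 0.5,"rx": 0,"ry": 0,"rz": 0,"hand": 1},{"x": 56,"y": 0,"z": 0.5,"rx": 0,"ry": 0,"rz": 0,"hand": 1}]'

```text
clock: 10.92
tcp_pos: [0.5729, -0.0344, 0.0232]
orientation: [0.0, 0.81, -0.587, -0.0]
wrist_force: [-0.1, 0.3, -1.0]
finger_gap: 0.0295
```

```bash
python3 look.py d side wrist; python3 beam.py d .034 .055 wrist;python3 crop.py side_d.pkl 260 180 440 315 4.4 pics/ds.png;
```

```text
11.025 [ 0.5727 -0.0339  0.0232] [-0.199   0.4557 -0.2838  0.8317  0.0001 -2.0873] -71.81118383197558 0.029196271755876965 [ 0.1869 -0.9517 -0.7435] [ 0.0181  0.0199 -0.0552]
wrist 30723 x [-0.1652 -0.0908 -0.0331]
-0.16 1444 z [0.0398 0.0405 0.0412] y [-0.0132  0.0162] mid 0.0015
-0.14 1791 z [0.0398 0.0406 0.0417] y [-0.0135  0.0159] mid 0.0012
-0.12 3395 z [0.0392 0.0409 0.0505] y [-0.0263  0.029 ] mid 0.0014
-0.10 2126 z [0.0398 0.0406 0.0413] y [-0.0135  0.0157] mid 0.0011
-0.08 2407 z [0.0398 0.0406 0.0414] y [-0.0136  0.0157] mid 0.0011
-0.06 2665 z [0.0398 0.0406 0.0415] y [-0.0136  0.0158] mid 0.0011
-0.04 2893 z [0.0398 0.0406 0.0415] y [-0.0136  0.0156] mid 0.001
```

View pics/ds.png

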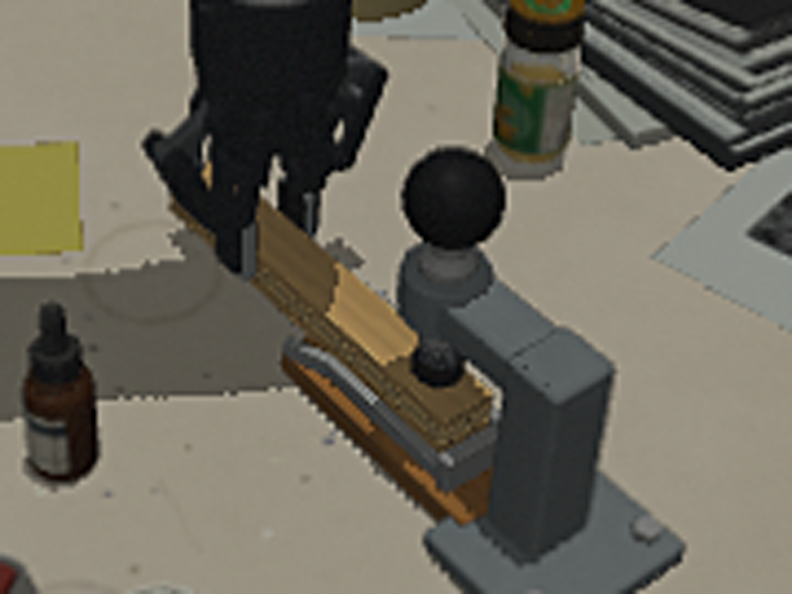

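View pics/wrist_d.png

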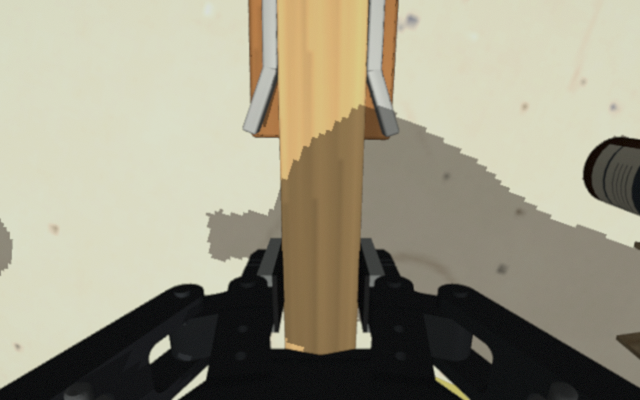

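Emit:
arm_command --motion '[{"x": 1.5,"y": 0,"z": 0.5,"rx": 0,"ry": 0,"rz": 0,"hand": 1},{"x": 3,"y": 0,"z": 0.5,"rx": 0,"ry": 0,"rz": 0,"hand": 1},{"x": 4,"y": 0,"z": 0.5,"rx": 0,"ry": 0,"rz": 0,"hand": 1},{"x": 5,"y": 0,"z": 0.5,"rx": 0,"ry": 0,"rz": 0,"hand": 1},{"x": 5,"y": 0,"z": 0.5,"rx": 0,"ry": 0,"rz": 0,"hand": 1}]'

```text
clock: 11.65
tcp_pos: [0.5745, -0.0389, 0.0228]
orientation: [0.0, 0.81, -0.587, 0.0]
wrist_force: [-0.1, 1.0, -0.6]
finger_gap: 0.0292
```

Emit:
arm_command --motion '[{"x": 0.7,"y": 0,"z": 0,"rx": 0,"ry": 0,"rz": 0,"hand": 1},{"x": 0.7,"y": 0,"z": 0,"rx": 0,"ry": 0,"rz": 0,"hand": 1}]'

```text
clock: 11.9
tcp_pos: [0.5747, -0.0396, 0.0228]
orientation: [0.0, 0.81, -0.587, 0.0]
wrist_force: [-0.3, -0.2, -0.1]
finger_gap: 0.0292
```

Emit:
arm_command --motion '[{"x": 0.7,"y": 0,"z": 0,"rx": 0,"ry": 0,"rz": 0,"hand": 1},{"x": 0.7,"y": 0,"z": 0,"rx": 0,"ry": 0,"rz": 0,"hand": 1}]'

```text
clock: 12.15
tcp_pos: [0.5749, -0.0403, 0.0228]
orientation: [0.0, 0.81, -0.587, 0.0]
wrist_force: [0.2, -0.2, -0.3]
finger_gap: 0.0287
```

Emit:
arm_command --motion '[{"x": 0.7,"y": 0,"z": 0,"rx": 0,"ry": 0,"rz": 0,"hand": 1},{"x": 0.7,"y": 0,"z": 0,"rx": 0,"ry": 0,"rz": 0,"hand": 1}]'

```text
clock: 12.4
tcp_pos: [0.5752, -0.0409, 0.0228]
orientation: [0.0, 0.81, -0.587, 0.0]
wrist_force: [-0.2, 1.0, -2.1]
finger_gap: 0.0293
```

Emit:
arm_command --motion '[{"x": 0.7,"y": 0,"z": 0,"rx": 0,"ry": 0,"rz": 0,"hand": 1},{"x": 0.7,"y": 0,"z": 0,"rx": 0,"ry": 0,"rz": 0,"hand": 1}]'

```text
clock: 12.65
tcp_pos: [0.5754, -0.0416, 0.0228]
orientation: [0.0, 0.81, -0.587, 0.0]
wrist_force: [0.1, 0.2, -1.1]
finger_gap: 0.0289
```

```bash
python3 look.py e side top; python3 crop.py side_e.pkl 310 230 430 330 6 pics/es.png;python3 crop.py top_e.pkl 330 160 430 235 7 pics/et.png; python3 beam.py e .034 .055 top
```

```text
12.75 [ 0.5753 -0.0415  0.0228] [-0.2111  0.461  -0.2761  0.8337 -0.0001 -2.0992] -71.82230407641154 0.028983265288301707 [-0.2839 -0.1622 -0.3069] [ 0.0562 -0.0197  0.0315]Traceback (most recent call last):
  File "beam.py", line 10, in <module>
    print(n,len(b),'x',np.percentile(b[:,0],[0.5,50,99.5]))
                       ~~~~~~~~~~~~~^^^^^^^^^^^^^^^^^^^^^^
    return _quantile_unchecked(
        a, q, axis, out, overwrite_input, method, keepdims, weights)
    return _ureduce(a,
                    func=_quantile_ureduce_func,
    ...<5 lines>...
                    overwrite_input=overwrite_input,
                    method=method)
    r = func(a, **kwargs)
    result = _quantile(arr,
                       quantiles=q,
    ...<2 lines>...
                       out=out,
                       weights=wgt)
    slices_having_nans = np.isnan(arr[-1, ...])
                                  ~~~^^^^^^^^^
IndexError: index -1 is out of bounds for axis 0 with size 0
```

View pics/es.png

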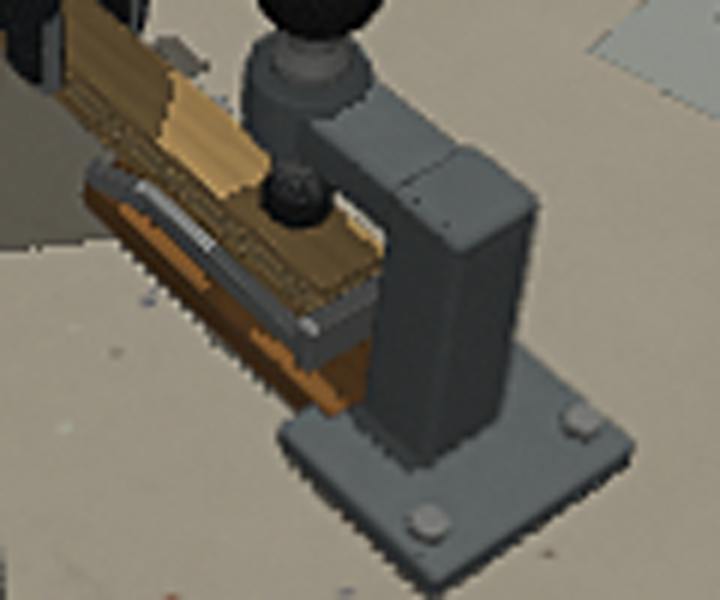

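Emit:
arm_command --motion '[{"x": 0.7,"y": 0,"z": 0,"rx": 0,"ry": 0,"rz": 0,"hand": 1},{"x": 0.7,"y": 0,"z": 0,"rx": 0,"ry": 0,"rz": 0,"hand": 1}]'

```text
clock: 13.0
tcp_pos: [0.5755, -0.042, 0.0227]
orientation: [-0.0, 0.81, -0.586, -0.0]
wrist_force: [-0.9, 0.7, -1.0]
finger_gap: 0.0291
```

Emit:
arm_command --motion '[{"x": 0.6,"y": 0,"z": 0,"rx": 0,"ry": 0,"rz": 0,"hand": 1},{"x": 0.6,"y": 0,"z": 0,"rx": 0,"ry": 0,"rz": 0,"hand": 1}]'

```text
clock: 13.25
tcp_pos: [0.5754, -0.0421, 0.0226]
orientation: [-0.0, 0.81, -0.586, -0.001]
wrist_force: [-0.8, 4.7, -0.6]
finger_gap: 0.0291
```

Emit:
arm_command --motion '[{"x": 0,"y": 0,"z": 0.5,"rx": 0,"ry": 0,"rz": 0,"hand": 1},{"x": 0,"y": 0,"z": 0.5,"rx": 0,"ry": 0,"rz": 0,"hand": 1}]'

```text
clock: 13.5
tcp_pos: [0.5754, -0.0421, 0.0222]
orientation: [-0.0, 0.81, -0.586, -0.001]
wrist_force: [-2.0, 4.7, 0.5]
finger_gap: 0.0289
```

Emit:
arm_command --motion '[{"x": 0,"y": 0,"z": 0,"rx": 0,"ry": 0,"rz": 0,"hand": 0},{"x": 0,"y": 0,"z": 0,"rx": 0,"ry": 0,"rz": 0,"hand": -0.5},{"x": 0,"y": 0,"z": 0,"rx": 0,"ry": 0,"rz": 0,"hand": -1},{"x": 0,"y": 0,"z": 0,"rx": 0,"ry": 0,"rz": 0,"hand": -1}]'

```text
clock: 14.0
tcp_pos: [0.5758, -0.0431, 0.0223]
orientation: [0.0, 0.81, -0.587, 0.0]
wrist_force: [0.6, 0.1, -0.3]
finger_gap: 0.0854
```

```bash
python3 look.py f side; python3 crop.py side_f.pkl 260 180 440 315 4.4 pics/fs.png
```

```text
14.05 [ 0.5758 -0.043   0.0223] [-0.2133  0.4624 -0.2752  0.833  -0.0003 -2.1011] -71.83721177109882 0.08527932578863087 [-0.3341  0.294   0.2089] [-0.0166 -0.0095  0.0058]
```

View pics/fs.png

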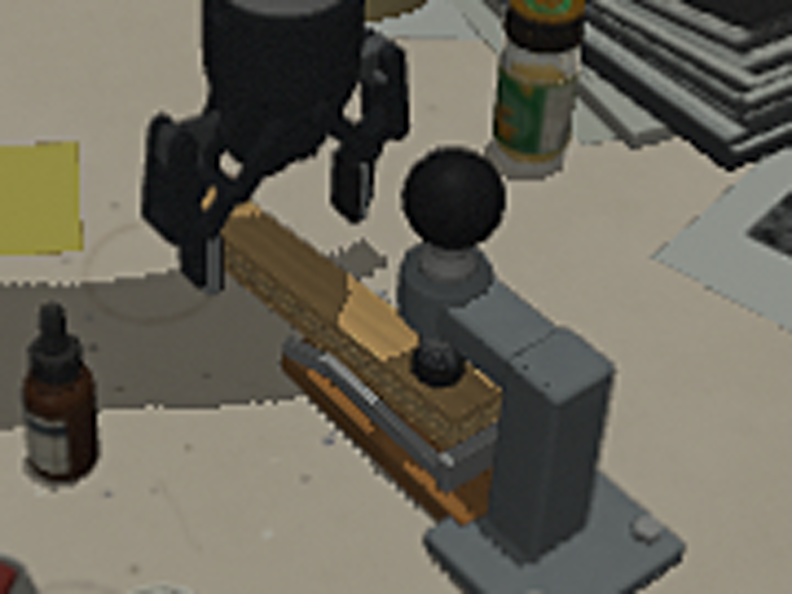

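```bash
python3 - <<'E'
from h import *
from workcell import get_state
s=get_state(); print(rel(s,[.6128,-.1582,.21]),rel(s,[.6128,-.1582,.128]))
E
```

```text
(array([ 121.1,    0.8, -187.6]), []) (array([ 121. ,    0.8, -105.6]), [])
```

Emit:
arm_command --motion '[{"x": 0,"y": 0,"z": -40,"rx": 0,"ry": 0,"rz": 0,"hand": -1},{"x": 0,"y": 0,"z": -95,"rx": 0,"ry": 0,"rz": 0,"hand": -1},{"x": 0,"y": 0,"z": -145,"rx": 0,"ry": 0,"rz": 0,"hand": -1},{"x": 15,"y": 0,"z": -188,"rx": 0,"ry": 0,"rz": 0,"hand": -1},{"x": 60,"y": 1,"z": -190,"rx": 0,"ry": 0,"rz": 0,"hand": -1},{"x": 105,"y": 1,"z": -190,"rx": 0,"ry": 0,"rz": 0,"hand": -1},{"x": 121,"y": 1,"z": -190,"rx": 0,"ry": 0,"rz": 0,"hand": -1},{"x": 121,"y": 1,"z": -190,"rx": 0,"ry": 0,"rz": 0,"hand": -1}]'

```text
clock: 15.05
tcp_pos: [0.6123, -0.1586, 0.2117]
orientation: [0.0, 0.809, -0.587, -0.001]
wrist_force: [-0.5, 1.0, -0.1]
finger_gap: 0.0856
```

```bash
python3 look.py g side wrist; python3 crop.py side_g.pkl 260 150 440 315 3.6 pics/gs.png; python3 - <<'E'
from h import *
from workcell import get_state
s=get_state(); print(rel(s,[.6128,-.1582,.128]))
E
```

```text
15.15 [ 0.612 -0.157  0.212] [-0.3782  0.4323  0.1728  1.3126  0.0003 -2.2668] -71.79248231859297 0.08533532592178003 [ 0.3543  0.9536 -0.0745] [-0.0437  0.0451  0.0106]
(array([ 1.5, -0.5, 84. ]), [])
```

View pics/gs.png

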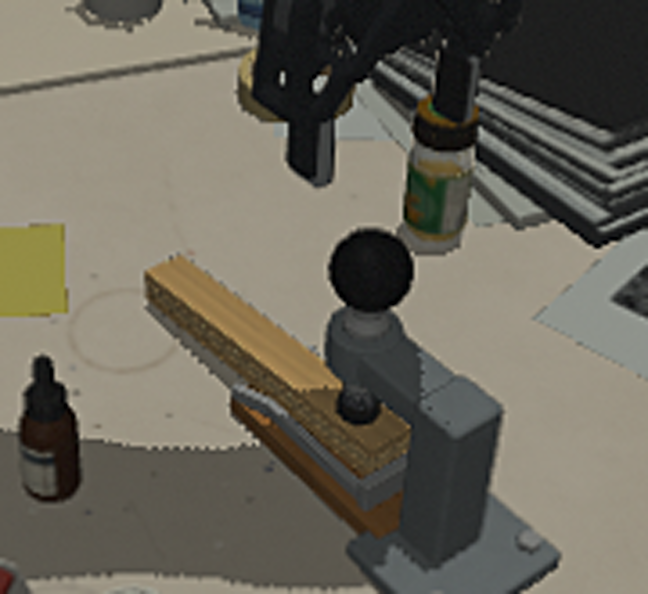

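View pics/wrist_g.png

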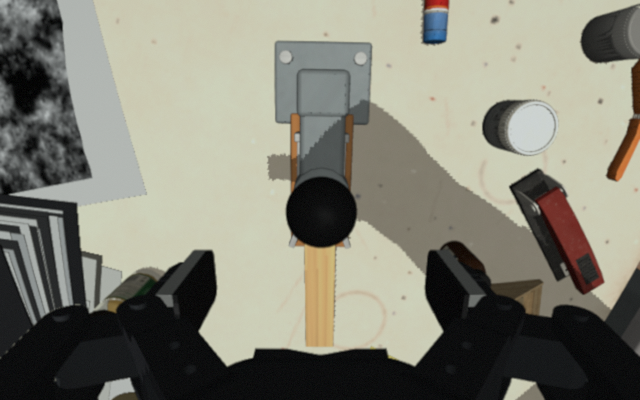

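```bash
python3 beam.py g .034 .055 side | head -12; python3 - <<'E'
from h import *
import pickle
from scipy.optimize import least_squares
from workcell import get_state
W=cloud(pickle.load(open('wrist_g.pkl','rb'))).reshape(-1,3);W=W[np.isfinite(W).all(1)]
k=W[(W[:,2]>.135)&(W[:,2]<.175)&(np.linalg.norm(W[:,:2]-[.613,-.158],axis=1)<.03)]
f=least_squares(lambda q:np.linalg.norm(k-q,axis=1)-.022,[.613,-.158,.148],loss='soft_l1',f_scale=.002); print(f.x,len(k))
print(rel(get_state(),[f.x[0],f.x[1],.128]))
E
```

```text
side 541 x [-0.1557 -0.0751 -0.0204]
-0.14 23 z [0.0343 0.0351 0.0357] y [-0.0156  0.0109] mid -0.0024
-0.12 37 z [0.035  0.036  0.0374] y [-0.0163  0.0134] mid -0.0015
-0.10 38 z [0.0365 0.0375 0.0386] y [-0.016   0.0132] mid -0.0014
-0.08 48 z [0.0375 0.0394 0.0406] y [-0.016   0.0137] mid -0.0012
-0.06 51 z [0.0395 0.0409 0.0422] y [-0.0168  0.0133] mid -0.0017
-0.04 49 z [0.0396 0.0428 0.0441] y [-0.0168  0.0112] mid -0.0028
-0.02 25 z [0.0372 0.0439 0.0451] y [-0.0163  0.0065] mid -0.0049
[ 0.61304969 -0.15746027  0.14729189] 4017
(array([ 0.9, -0.9, 84. ]), [])
```

Emit:
arm_command --motion '[{"x": 1,"y": -0.7,"z": 30,"rx": 0,"ry": 0,"rz": 0,"hand": -1},{"x": 1,"y": -0.7,"z": 60,"rx": 0,"ry": 0,"rz": 0,"hand": -1},{"x": 1,"y": -0.7,"z": 80,"rx": 0,"ry": 0,"rz": 0,"hand": -1},{"x": 1,"y": -0.7,"z": 84,"rx": 0,"ry": 0,"rz": 0,"hand": -1},{"x": 1,"y": -0.7,"z": 84,"rx": 0,"ry": 0,"rz": 0,"hand": -0.3},{"x": 1,"y": -0.7,"z": 84,"rx": 0,"ry": 0,"rz": 0,"hand": 0.3},{"x": 1,"y": -0.7,"z": 84,"rx": 0,"ry": 0,"rz": 0,"hand": 1},{"x": 1,"y": -0.7,"z": 84,"rx": 0,"ry": 0,"rz": 0,"hand": 1},{"x": 1,"y": -0.7,"z": 84,"rx": 0,"ry": 0,"rz": 0,"hand": 1},{"x": 1,"y": -0.7,"z": 84,"rx": 0,"ry": 0,"rz": 0,"hand": 1}]' --force 50

```text
clock: 16.4
tcp_pos: [0.6123, -0.1594, 0.13]
orientation: [0.001, 0.81, -0.587, 0.0]
wrist_force: [-6.8, -0.2, 6.5]
finger_gap: 0.0419
```

```bash
python3 look.py h side; python3 crop.py side_h.pkl 260 150 440 315 3.6 pics/hs.png
```

```text
16.45 [ 0.6123 -0.1594  0.13  ] [-0.3805  0.4685  0.0258  1.1286 -0.002  -2.2679] -71.86065078259597 0.04204353590255813 [-6.7953 -0.0715  6.4161] [-0.2024  1.1827  0.0883]
```

View pics/hs.png

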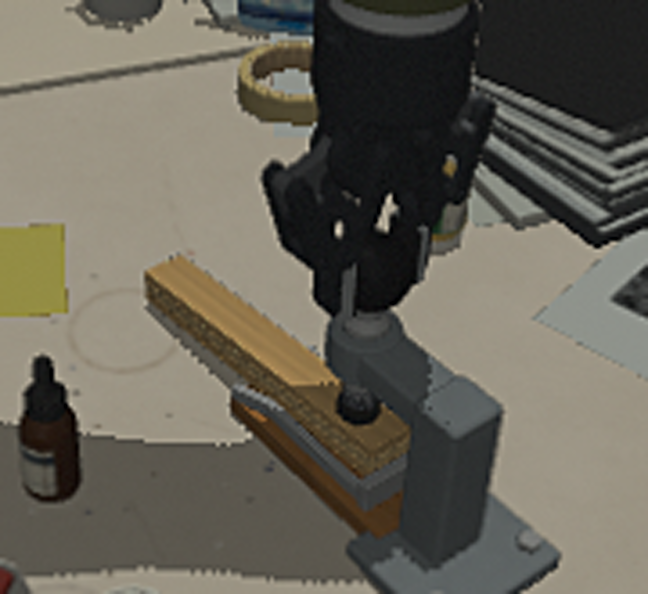

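Emit:
arm_command --motion '[{"x": 0,"y": 0.7,"z": -0.7,"rx": 0,"ry": 0,"rz": 0,"hand": 1},{"x": 0,"y": 0.7,"z": -0.7,"rx": 0,"ry": 0,"rz": 0,"hand": 1}]'

```text
clock: 16.7
tcp_pos: [0.6124, -0.1594, 0.13]
orientation: [0.0, 0.81, -0.587, 0.0]
wrist_force: [-5.6, -1.0, 5.7]
finger_gap: 0.0418
```

```bash
cat > st.py <<'E'
from h import *
from workcell import get_state
np.set_printoptions(precision=3,suppress=True)
s=get_state(); print(s['clock'],s['tcp_pos'],'yaw',round(yaw(s),2),'q6',round(s['joint_pos'][5],3),'gap',round(s['finger_gap'],4),'F',s['wrist_force'],'T',s['ft_torque'],'tau6',s['tau'])
E
python3 st.py
```

```text
16.7 [ 0.612 -0.159  0.13 ] yaw -71.85 q6 -2.269 gap 0.0418 F [-5.601 -0.987  5.718] T [-0.175  1.125  0.069] tau6 [  1.547 -51.917  28.976  -2.046   0.886   0.041]
```

Emit:
arm_command --motion '[{"x": 0,"y": 1.5,"z": -1.2,"rx": 0,"ry": 0,"rz": 0,"hand": 1},{"x": 0,"y": 1.5,"z": -1.2,"rx": 0,"ry": 0,"rz": 0,"hand": 1}]'

```text
clock: 16.95
tcp_pos: [0.6123, -0.1594, 0.1301]
orientation: [-0.0, 0.81, -0.586, 0.001]
wrist_force: [1.2, 0.6, -1.6]
finger_gap: 0.0418
```

```bash
python3 st.py
```

```text
16.95 [ 0.612 -0.159  0.13 ] yaw -71.81 q6 -2.27 gap 0.0418 F [ 1.216  0.569 -1.6  ] T [-0.058 -0.263 -0.042] tau6 [ -0.254 -56.366  28.521   0.676  -0.105  -0.005]
```

Emit:
arm_command --motion '[{"x": 0,"y": 0,"z": 0,"rx": 0,"ry": 0,"rz": 5,"hand": 1},{"x": 0,"y": 0,"z": 0,"rx": 0,"ry": 0,"rz": 10,"hand": 1},{"x": 0,"y": 0,"z": 0,"rx": 0,"ry": 0,"rz": 15,"hand": 1},{"x": 0,"y": 0,"z": 0,"rx": 0,"ry": 0,"rz": 20,"hand": 1}]'

```text
clock: 17.45
tcp_pos: [0.612, -0.1594, 0.1301]
orientation: [0.0, -0.695, 0.719, -0.0]
wrist_force: [1.3, -1.1, -1.7]
finger_gap: 0.0415
```

```bash
python3 st.py
```

```text
17.45 [ 0.612 -0.159  0.13 ] yaw -91.96 q6 -1.918 gap 0.0415 F [ 1.328 -1.14  -1.682] T [-0.114 -0.174  0.166] tau6 [  0.036 -56.017  28.735   0.397   0.059  -0.582]
```

Emit:
arm_command --motion '[{"x": 0,"y": 0,"z": 0,"rx": 0,"ry": 0,"rz": 4,"hand": 1},{"x": 0,"y": 0,"z": 0,"rx": 0,"ry": 0,"rz": 8,"hand": 1},{"x": 0,"y": 0,"z": 0,"rx": 0,"ry": 0,"rz": 12,"hand": 1}]'

```text
clock: 17.82
tcp_pos: [0.6119, -0.1594, 0.1301]
orientation: [0.0, -0.616, 0.788, -0.0]
wrist_force: [1.1, -0.9, -0.8]
finger_gap: 0.0415
```

```bash
python3 st.py
```

```text
17.825 [ 0.612 -0.159  0.13 ] yaw -103.93 q6 -1.709 gap 0.0415 F [ 1.057 -0.869 -0.783] T [-0.154 -0.085  0.131] tau6 [  0.064 -55.888  28.839   0.251   0.083  -0.436]
```

```bash
cat > av.py <<'E'
from h import *
from workcell import get_state,viewer
import pickle
np.set_printoptions(precision=3,suppress=True)
T=[];F=[];t6=[]
for i in range(5):
    s=get_state();T.append(s['ft_torque']);F.append(s['wrist_force']);t6.append(s['tau'][5])
    if i<4: p=viewer.read_camera('side')
pickle.dump(p,open('side_k.pkl','wb'))
print(s['clock'],s['tcp_pos'],'yaw',round(yaw(s),2),'q6',round(s['joint_pos'][5],3),'F',np.mean(F,0),'T',np.mean(T,0),'Tz',np.array(T)[:,2],'tau6',np.mean(t6))
E
python3 av.py; python3 beam.py k .03 .055 side|cut -c1-34
```

```text
18.025 [ 0.612 -0.159  0.13 ] yaw -103.76 q6 -1.713 F [ 1.306  0.019 -1.68 ] T [-0.053 -0.175 -0.104] Tz [ 0.131 -0.2   -0.146 -0.152 -0.151] tau6 -0.10332308057695627
side 794 x [-0.1905 -0.094  -0.021
-0.18 33 z [0.0332 0.0347 0.0358] 
-0.16 40 z [0.0341 0.0353 0.037 ] 
-0.14 40 z [0.0327 0.0362 0.0375] 
-0.12 42 z [0.0354 0.0372 0.0382] 
-0.10 47 z [0.034  0.0384 0.0396] 
-0.08 48 z [0.0358 0.039  0.0403] 
-0.06 53 z [0.0385 0.0401 0.0416] 
-0.04 56 z [0.035  0.0412 0.0424] 
-0.02 23 z [0.0336 0.0418 0.0435]
```

Emit:
arm_command --motion '[{"x": 0,"y": 0,"z": 0,"rx": 0,"ry": 0,"rz": 4,"hand": 1},{"x": 0,"y": 0,"z": 0,"rx": 0,"ry": 0,"rz": 8,"hand": 1},{"x": 0,"y": 0,"z": 0,"rx": 0,"ry": 0,"rz": 12,"hand": 1}]'

```text
clock: 18.4
tcp_pos: [0.6117, -0.1594, 0.1301]
orientation: [0.0, -0.531, 0.847, -0.0]
wrist_force: [1.7, -0.6, -2.3]
finger_gap: 0.0414
```

```bash
python3 av.py; python3 beam.py k .03 .055 side|cut -c1-34
```

```text
18.6 [ 0.612 -0.159  0.13 ] yaw -115.73 q6 -1.504 F [ 2.014 -0.095 -2.41 ] T [-0.005 -0.334 -0.107] Tz [ 0.141 -0.182 -0.157 -0.162 -0.177] tau6 -0.1036553937010467
side 798 x [-0.1894 -0.0964 -0.021
-0.18 34 z [0.0331 0.036  0.037 ] 
-0.16 38 z [0.0351 0.0365 0.0378] 
-0.14 44 z [0.0349 0.0372 0.0382] 
-0.12 43 z [0.0362 0.0376 0.0388] 
-0.10 52 z [0.0354 0.0384 0.0397] 
-0.08 54 z [0.0354 0.0394 0.0405] 
-0.06 53 z [0.0358 0.0403 0.0416] 
-0.04 54 z [0.0343 0.0409 0.0421] 
-0.02 21 z [0.0364 0.0412 0.0426]
```

Emit:
arm_command --motion '[{"x": 0,"y": 0,"z": 0,"rx": 0,"ry": 0,"rz": 4,"hand": 1},{"x": 0,"y": 0,"z": 0,"rx": 0,"ry": 0,"rz": 8,"hand": 1},{"x": 0,"y": 0,"z": 0,"rx": 0,"ry": 0,"rz": 12,"hand": 1},{"x": 0,"y": 0,"z": 0,"rx": 0,"ry": 0,"rz": 16,"hand": 1}]'

```text
clock: 19.1
tcp_pos: [0.6115, -0.1592, 0.1301]
orientation: [0.0, -0.408, 0.913, 0.0]
wrist_force: [1.8, -0.0, -2.8]
finger_gap: 0.0418
```

```bash
python3 av.py; python3 beam.py k .03 .055 side|cut -c1-34
```

```text
19.3 [ 0.612 -0.159  0.13 ] yaw -131.71 q6 -1.225 F [ 2.029  0.179 -2.547] T [ 0.06  -0.376 -0.1  ] Tz [ 0.143 -0.171 -0.142 -0.184 -0.146] tau6 -0.10111542488448322
side 830 x [-0.1903 -0.0966 -0.021
-0.18 37 z [0.035  0.0376 0.0388] 
-0.16 44 z [0.0345 0.0383 0.0394] 
-0.14 40 z [0.0365 0.0382 0.0391] 
-0.12 45 z [0.0353 0.0387 0.0406] 
-0.10 52 z [0.0355 0.0387 0.0404] 
-0.08 53 z [0.0326 0.0394 0.0408] 
-0.06 56 z [0.0362 0.0394 0.041 ] 
-0.04 55 z [0.0348 0.0397 0.0411] 
-0.02 27 z [0.0379 0.0398 0.0416]
```

Emit:
arm_command --motion '[{"x": 0,"y": 0,"z": 0,"rx": 0,"ry": 0,"rz": 4,"hand": 1},{"x": 0,"y": 0,"z": 0,"rx": 0,"ry": 0,"rz": 8,"hand": 1}]'

```text
clock: 19.55
tcp_pos: [0.6115, -0.1592, 0.1301]
orientation: [0.0, -0.344, 0.939, 0.0]
wrist_force: [2.4, 0.5, -2.1]
finger_gap: 0.0417
```

```bash
python3 av.py; python3 beam.py k .03 .055 side|cut -c1-34
```

```text
19.75 [ 0.611 -0.159  0.13 ] yaw -139.71 q6 -1.085 F [ 2.113  1.118 -2.706] T [ 0.137 -0.425 -0.086] Tz [ 0.112 -0.188 -0.115 -0.126 -0.112] tau6 -0.10262906039133668
side 833 x [-0.1888 -0.0974 -0.021
-0.18 40 z [0.0342 0.0384 0.04  ] 
-0.16 39 z [0.0346 0.039  0.0402] 
-0.14 43 z [0.035  0.0387 0.0397] 
-0.12 45 z [0.0361 0.0388 0.0404] 
-0.10 51 z [0.0334 0.0393 0.0403] 
-0.08 50 z [0.0365 0.0392 0.0403] 
-0.06 53 z [0.035  0.0394 0.0404] 
-0.04 57 z [0.0356 0.0395 0.0409] 
-0.02 28 z [0.038  0.0395 0.0404]
```

Emit:
arm_command --motion '[{"x": 0,"y": 0,"z": 0,"rx": 0,"ry": 0,"rz": 3,"hand": 1},{"x": 0,"y": 0,"z": 0,"rx": 0,"ry": 0,"rz": 6,"hand": 1}]'

```text
clock: 20.0
tcp_pos: [0.6114, -0.1592, 0.1301]
orientation: [0.0, -0.294, 0.956, 0.0]
wrist_force: [1.4, 1.1, -2.7]
finger_gap: 0.0417
```

```bash
python3 av.py; python3 beam.py k .03 .055 side|cut -c1-34
```

```text
20.2 [ 0.611 -0.159  0.13 ] yaw -145.72 q6 -0.98 F [ 2.08   1.485 -2.538] T [ 0.259 -0.438 -0.103] Tz [ 0.102 -0.139 -0.12  -0.197 -0.162] tau6 -0.0927823060483206
side 834 x [-0.189  -0.098  -0.021
-0.18 42 z [0.0362 0.0393 0.0405] 
-0.16 41 z [0.0345 0.0391 0.0407] 
-0.14 42 z [0.0353 0.0391 0.0403] 
-0.12 42 z [0.0334 0.0392 0.0403] 
-0.10 50 z [0.0357 0.0393 0.0406] 
-0.08 50 z [0.0362 0.0389 0.0406] 
-0.06 57 z [0.0353 0.0394 0.0406] 
-0.04 52 z [0.0365 0.039  0.0404] 
-0.02 28 z [0.0354 0.039  0.0408]
```

Emit:
arm_command --motion '[{"x": 0,"y": 0,"z": 0,"rx": 0,"ry": 0,"rz": 4,"hand": 1},{"x": 0,"y": 0,"z": 0,"rx": 0,"ry": 0,"rz": 8,"hand": 1}]'

```text
clock: 20.45
tcp_pos: [0.6114, -0.1591, 0.1301]
orientation: [-0.0, -0.226, 0.974, 0.0]
wrist_force: [1.5, 2.3, -2.5]
finger_gap: 0.0417
```

```bash
python3 av.py; python3 beam.py k .03 .055 side|cut -c1-34
```

```text
20.65 [ 0.611 -0.159  0.13 ] yaw -153.7 q6 -0.841 F [ 2.194  2.522 -2.711] T [ 0.41  -0.465 -0.068] Tz [ 0.202 -0.153 -0.111 -0.138 -0.142] tau6 -0.09055230673402548
side 840 x [-0.1892 -0.0982 -0.021
-0.18 39 z [0.0359 0.0398 0.0412] 
-0.16 44 z [0.0348 0.0393 0.0408] 
-0.14 43 z [0.036  0.0392 0.0403] 
-0.12 45 z [0.0364 0.0394 0.0408] 
-0.10 50 z [0.0335 0.0391 0.0407] 
-0.08 53 z [0.0359 0.0392 0.0407] 
-0.06 54 z [0.0361 0.0389 0.0403] 
-0.04 57 z [0.0352 0.0391 0.0404] 
-0.02 26 z [0.0368 0.0392 0.0401]
```

Emit:
arm_command --motion '[{"x": 0,"y": 0,"z": 0,"rx": 0,"ry": 0,"rz": 5,"hand": 1},{"x": 0,"y": 0,"z": 0,"rx": 0,"ry": 0,"rz": 10,"hand": 1},{"x": 0,"y": 0,"z": 0,"rx": 0,"ry": 0,"rz": 15,"hand": 1},{"x": 0,"y": 0,"z": 0,"rx": 0,"ry": 0,"rz": 20,"hand": 1}]'

```text
clock: 21.15
tcp_pos: [0.6113, -0.1589, 0.1301]
orientation: [-0.0, -0.054, 0.999, 0.0]
wrist_force: [2.6, 2.5, -2.8]
finger_gap: 0.0416
```

```bash
python3 av.py
```

```text
21.35 [ 0.611 -0.159  0.13 ] yaw -173.67 q6 -0.492 F [ 2.259  3.668 -2.605] T [ 0.697 -0.431 -0.04 ] Tz [ 0.19  -0.092 -0.122 -0.132 -0.047] tau6 -0.06335633306298405
```

Emit:
arm_command --motion '[{"x": 0,"y": 0,"z": 0,"rx": 0,"ry": 0,"rz": 5,"hand": 1},{"x": 0,"y": 0,"z": 0,"rx": 0,"ry": 0,"rz": 10,"hand": 1}]'

```text
clock: 21.6
tcp_pos: [0.6113, -0.1588, 0.1301]
orientation: [-0.0, 0.033, 0.999, 0.0]
wrist_force: [2.7, 5.4, -2.4]
finger_gap: 0.0417
```

```bash
python3 av.py
```

```text
21.8 [ 0.611 -0.159  0.13 ] yaw 176.31 q6 -0.317 F [ 2.198  5.3   -2.711] T [ 0.87  -0.434 -0.067] Tz [ 0.226 -0.117 -0.152 -0.111 -0.179] tau6 -0.06519532279344276
```

Emit:
arm_command --motion '[{"x": 0,"y": 0,"z": 0,"rx": 0,"ry": 0,"rz": 5,"hand": 1}]'

```text
clock: 21.92
tcp_pos: [0.6113, -0.1587, 0.1301]
orientation: [-0.0, 0.076, 0.997, 0.001]
wrist_force: [1.7, 4.5, -3.4]
finger_gap: 0.0416
```

```bash
python3 av.py
```

```text
22.125 [ 0.611 -0.159  0.13 ] yaw 171.31 q6 -0.23 F [ 2.112  4.894 -3.008] T [ 0.914 -0.453 -0.064] Tz [ 0.239 -0.143 -0.17  -0.102 -0.143] tau6 -0.10917331947712228
```

Emit:
arm_command --motion '[{"x": 0,"y": 0,"z": 0,"rx": 0,"ry": 0,"rz": 0,"hand": 0.3},{"x": 0,"y": 0,"z": 0,"rx": 0,"ry": 0,"rz": 0,"hand": -0.5},{"x": 0,"y": 0,"z": 0,"rx": 0,"ry": 0,"rz": 0,"hand": -1},{"x": 0,"y": 0,"z": 0,"rx": 0,"ry": 0,"rz": 0,"hand": -1},{"x": 0,"y": 0,"z": 0,"rx": 0,"ry": 0,"rz": 0,"hand": -1}]'

```text
clock: 22.75
tcp_pos: [0.6114, -0.1598, 0.1304]
orientation: [0.0, 0.077, 0.997, -0.0]
wrist_force: [0.4, -0.3, -0.0]
finger_gap: 0.0853
```

```bash
python3 st.py
```

```text
22.75 [ 0.611 -0.16   0.13 ] yaw 171.17 q6 -0.228 gap 0.0853 F [ 0.448 -0.342 -0.001] T [-0.016  0.008  0.047] tau6 [ -0.02  -55.235  28.746  -0.003  -0.007  -0.003]
```

Emit:
arm_command --motion '[{"x": 0,"y": 0,"z": -25,"rx": 0,"ry": 0,"rz": 0,"hand": -1},{"x": 0,"y": 0,"z": -70,"rx": 0,"ry": 0,"rz": 0,"hand": -1},{"x": 0,"y": 0,"z": -110,"rx": 0,"ry": 0,"rz": 0,"hand": -1},{"x": 40,"y": 0,"z": -120,"rx": 0,"ry": 0,"rz": 0,"hand": -1},{"x": 90,"y": 0,"z": -120,"rx": 0,"ry": 0,"rz": 0,"hand": -1},{"x": 120,"y": 0,"z": -120,"rx": 0,"ry": 0,"rz": 0,"hand": -1},{"x": 120,"y": 0,"z": -120,"rx": 0,"ry": 0,"rz": 0,"hand": -1},{"x": 120,"y": 0,"z": -120,"rx": 0,"ry": 0,"rz": 0,"hand": -1}]'

```text
clock: 23.75
tcp_pos: [0.4935, -0.1414, 0.2506]
orientation: [0.001, 0.077, 0.997, -0.0]
wrist_force: [-0.9, 0.1, -1.4]
finger_gap: 0.0855
```

```bash
python3 look.py z side top; python3 beam.py z .03 .055 side top;python3 crop.py side_z.pkl 260 180 440 330 4 pics/zs.png; python3 - <<'E'
from h import *
import pickle
for n in ['top','side']:
    W=cloud(pickle.load(open(f'{n}_z.pkl','rb'))).reshape(-1,3);W=W[np.isfinite(W).all(1)]
    V=np.load(f'W_{n}.npy').reshape(-1,3);V=V[np.isfinite(V).all(1)]
    for q,(x,y,r,zl,zh) in dict(tape=(.731,.232,.07,.01,.04),flock=(.755,.031,.05,.02,.12),dropper=(.447,-.111,.04,.02,.11),white=(.452,-.26,.05,.02,.07)).items():
        f=lambda A:np.median(A[(np.hypot(A[:,0]-x,A[:,1]-y)<r)&(A[:,2]>zl)&(A[:,2]<zh)],0).round(4)
        print(n,q,f(V),f(W))
E
```

```text
23.85 [ 0.4938 -0.1414  0.2501] [-0.4352  0.1882 -0.0721  1.3098 -0.0001 -0.2813] 171.18328563268668 0.08551067720319852 [ 0.1035  0.254  -0.5395] [ 0.0117 -0.0149 -0.0196]
side 841 x [-0.1887 -0.0981 -0.0207]
-0.18 45 z [0.0354 0.0391 0.0406] y [-0.0165  0.0137] mid -0.0014
-0.16 47 z [0.0357 0.0395 0.0404] y [-0.0159  0.0133] mid -0.0013
-0.14 45 z [0.0365 0.039  0.0404] y [-0.0164  0.0136] mid -0.0014
-0.12 46 z [0.0371 0.0395 0.0407] y [-0.0163  0.0134] mid -0.0015
-0.10 49 z [0.0363 0.0391 0.0407] y [-0.0164  0.0126] mid -0.0019
-0.08 49 z [0.036  0.039  0.0403] y [-0.0163  0.0138] mid -0.0013
-0.06 55 z [0.037  0.0391 0.0408] y [-0.0162  0.0136] mid -0.0013
-0.04 52 z [0.0351 0.0393 0.0403] y [-0.0166  0.0118] mid -0.0024
-0.02 25 z [0.0347 0.0395 0.0407] y [-0.0162  0.0063] mid -0.0049
top 690 x [-0.1899 -0.1055 -0.0207]
-0.18 40 z [0.0363 0.0386 0.0403] y [-0.0147  0.0149] mid 0.0001
-0.16 38 z [0.037  0.0393 0.0422] y [-0.0144  0.0138] mid -0.0003
-0.14 39 z [0.0375 0.0393 0.0426] y [-0.015  0.014] mid -0.0005
-0.12 40 z [0.0367 0.0387 0.0418] y [-0.0151  0.0146] mid -0.0002
-0.10 39 z [0.037  0.0393 0.0413] y [-0.0149  0.0146] mid -0.0002
-0.08 40 z [0.0361 0.0392 0.0413] y [-0.0147  0.0141] mid -0.0003
-0.06 40 z [0.0365 0.0387 0.0411] y [-0.0144  0.0147] mid 0.0002
-0.04 40 z [0.0369 0.039  0.0408] y [-0.0146  0.0141] mid -0.0003
-0.02 22 z [0.0364 0.0387 0.0406] y [-0.015   0.0147] mid -0.0001
top tape [0.7426 0.2258 0.0243] [0.7423 0.2265 0.0245]
top flock [0.7478 0.0309 0.1035] [0.7475 0.0308 0.1038]
top dropper [ 0.4486 -0.1102  0.0572] [ 0.4486 -0.11    0.0582]
top white [ 0.4532 -0.2565  0.0511] [nan nan nan]
side tape [0.7393 0.2243 0.0233] [0.7401 0.2231 0.0236]
side flock [0.7481 0.0145 0.0741] [0.7484 0.0146 0.0739]
side dropper [ 0.4428 -0.1232  0.0527] [ 0.4429 -0.123   0.0526]
side white [ 0.4487 -0.2686  0.051 ] [ 0.4487 -0.2688  0.051 ]
  return _methods._mean(a, axis=axis, dtype=dtype,
  ret = um.true_divide(
```

View pics/zs.png

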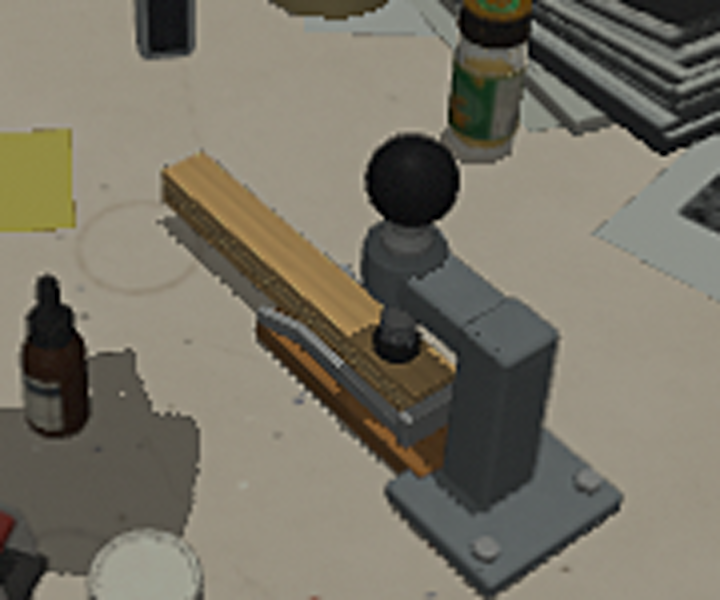

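```bash
python3 -c "
from workcell import hand_in; print(hand_in())"
```

```text
the job is handed in; nothing more can be done
None
```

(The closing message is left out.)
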